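# Tuck the trunking lid under its lapped neighbour and hold it down

### The job

Fit the loose lid on the open part of the bench trunking: slide its tongue fully home under the raised lap of the lid that is already fitted, without lifting that lid, so that the loose lid lies flat on the trunking. Finish while still holding it there, pressed down firmly on the trunking with the gripper so that its screw could be driven; leave the bearing, screwdriver and fan alone.

Things in the scene. Friction and masses are not known exactly. Their poses are not given: they have to be found in the camera images.
- trunking: (sizes in mm) grey channel fixed to the bench, 50 wide (its x), 400 long (its y), rim at z 50. Origin: centre of underside, +y towards the fitted lid. Open from y -200 to +20 (terminal blocks inside, below the rim), covered by the fitted lid from +20 to +200. Conduit and a junction box 50 high follow from y +200 to +385. Straps 3 high stick out 18 each side at y -150 and +150.
- lap_step (a point): the step of the fitted lid against which the end of the tongue stops: centre line of the trunking at y +20, at rim height z 50 (trunking's axes) (mm)
- lap_edge (a point): middle of the free edge of the fitted lid's raised lap, on its underside: a flat sheet 61 wide, 2.5 thick, overhanging the opening from the step (y +20) to y -16 of the trunking, underside 5.5 above the rim, the last 7 bent slightly up, its top about 10 above the rim (mm)
- fitted_lid (a joint): angle (rad) of the fitted lid, 0 when flat, growing as its lap rises. One screw at its left end (trunking y +200) holds it, about which it tips up; only its weight (0.25 kg) keeps it down. 0.01 rad raises the lap about 2 mm.
- loose_lid: metal lid (mm), 220 long (its y), 14.5 high, sheet 2.5, about 0.22 kg. y -110 to +70: 61 wide, side flanges 12 deep, 56 apart inside, straddle the trunking. y +70 to +110: flat tongue 50 wide, no flanges. Origin: middle, at the flanges' lower edge; z up, +y to the tongue. Starts on its flanges on the bench. Home: origin at y -90, z 38 of the trunking.
- tongue_end (a point): middle of the end of the tongue, on the underside of the sheet (loose lid y +110, z 12) (mm)
- tail_end (a point): middle of the other end, with the screw hole, on the underside of the sheet (loose lid y -110, z 12) (mm)
- bearing: ball bearing lying flat, 61 mm diameter, 16 mm high; bystander; origin centre of underside
- screwdriver: screwdriver 200 mm long with a black handle, lying on the bench; bystander
- fan: black plastic motor fan lying flat, 90 mm diameter, 34 mm high; bystander; origin centre of underside
Mind the look-alikes: they are no part of the job. Several things have the shape of the loose_lid; the one meant has the colours described above.

How it is judged:
By the outcome, as a careful person would: the job done as asked, in the order asked, and still so for the second after the job is handed in, while the arm keeps its last pose, push and grip.
It also fails if it takes over 35 s, if anything falls off the work surface, if the arm or the gripper's body presses on something with over 40 N, if the wrist force passes 120 N, or if a joint passes its speed limit or range.

### The arm

A 6-joint arm with a two-finger parallel gripper is mounted at the origin on the work surface. World frame = base frame: x ahead of the robot, y to its left, z up, the work surface at z = 0. Lengths are in m, angles in rad, forces in N, time in s.
With the tool pointing down it reaches from about 0.275 to 0.75 m from the base axis. Payload 10.2 kg.
Tool frame: the origin (TCP) lies between the finger pads; the fingertips stand 17 mm ahead of it and the grasp point (between the pads) lies 2 mm behind it (manip.tips_ahead is the distance from the TCP to the fingertips, in m); z points along the fingers, y is the direction in which the jaws open and shut (so a half turn about z gives the same grasp; the last joint's range is limited). The gripper opens to 85 mm and grips with 20 to 120 N. Pads are 22 mm wide; open, the fingers measure 114 mm over their backs; the gripper's body (76 mm by 85 mm) begins 54 mm behind the grasp point. The pads swing forward as they close: fully open they stand 13 mm farther back than shut.
Start: joints at [-1.464, 0.313, 1.498, -0, 1.331, -0.223], TCP at [0.17, -0.497, 0.22] pointing down, gripper open.
Joint ranges: [-2.94, 2.94], [-0.97, 2.17], [0.19, 2.56], [-1.23, 4.37], [0.02, 3.11], [-2.88, 2.88]. Speed limits (rad/s): [2.39, 2.39, 3.01, 3.14, 3.14, 3.14].

### API

Orientations are given as [roll, pitch, yaw] about the fixed x, y, z axes, in that order (R = Rz(yaw) Ry(pitch) Rx(roll)).
In Python, from plant import manip, cams, models gives the robot as it stands.
- The arm moves only by the tool jog_arm, never from a script. Its argument "increments" is a list of rows, each a list of 2 entries, a list of its own where there are three numbers: the shift along the tool's x, y, z in mm, then the turn, a rotation vector about the tool's x, y, z in rad. In form: [[[tx, ty, tz], [ax, ay, az]], ...]. A call has 1 to 5 rows; each row is the pose to reach, as a shift and turn from the pose commanded when the call began, along the tool's axes at that moment; what a row does not reach only later rows make up. A row lasts 1/12 s, in which the tool goes at most 41.7 mm and 7.16 degrees, less where a joint would pass 70% of its speed; a pose out of reach is approached as far as the arm can. A call with a gripper value outside its range is refused whole. "gripper" is the finger opening in mm, from 0 to 85.4, set as the call begins (left out, the last holds). The fingers move at their own pace and stop on an object; the grip force is fixed at half the most. Time passes only in rows, so rows that repeat a pose let the fingers close. It gives the time, the measured TCP pose, the force and the opening at its end, in the units of the state.
- manip.observe(): the state, without advancing time (a new reading comes with each control period).
- cams.capture(name): name is "scene" or "top"; returns the picture (384x512x3 uint8, red, green, blue); there is no depth.
- cams.camera_info(name): a dict with "camera_matrix" (3x3 intrinsics, pixels), "R" (3x3) and "t" (3): a world point X has camera coordinates R X + t. Camera axes: x right, y down, z forward; pixel columns grow to the right and rows downward; lengths in m; the calibration is good to about 2 mm. A picture is of the moment at which its call begins. camera_info takes no time and is no camera call.
- manip.finish_job(): hands the job in, once; it reports no verdict.
Trained networks look in the newest picture that a camera, given by its name, has taken for a name from the list of things; names that differ only in an ending like _2 or _b are one class to them, and where a whole thing is asked for, a point or a joint stands for the part that bears it (a point fixed in the world has none). Each returns a list of dicts, best first, with "confidence" (0 to 1); they miss things now and then, are a little off and sometimes report something else, mostly with a low value. They report only what shows in the picture. A call takes as long as a camera call. They do not tell look-alikes from the thing itself.
- models.look_for(camera, query): "location" ([row, column] in pixels, amid what is visible of it).
- models.regions_of(camera, query): "region" (384x512 bool, what is visible of it) and "location" ([row, column] in pixels, amid what is visible of it).
The state is a dict: "clock": time; "q": joint angles; "joint_velocities": joint speeds; "joint_efforts": joint torques, N m; "ee_pos": TCP position; "orientation": TCP orientation; "contact_force": force on the tool from outside, world axes, zero at the start; "torque": the same for the moment, N m; "grip_width": finger opening in m.
Only numpy, scipy, OpenCV 4.12 (cv2) and the standard library are available. Lean on these libraries where they do the work, as an engineer would, in place of code of your own. Each camera call takes 0.05 s, during which the arm holds its last target.

## Working session

There is one attempt and no reset: what is moved stays moved. The work goes in short steps, Python scripts to look and compute and a tool call to move; the robot and the scene stay as the last step left them, time stands still between calls to the robot, and variables do not carry over. Pictures are saved under pics/ and viewed, and the job is handed in when it is done.

Besides the shell and the picture viewer there is one more tool, called as a command line: name --argument value ..., lists and objects as JSON in quotes. jog_arm: Moves the arm, as the interface text tells. Its arguments: {"type":"object","properties":{"increments":{"type":"array"},"gripper":{"type":"number"}},"required":["increments"]}

```bash
ls; mkdir -p pics; python3 - <<'E'
from plant import manip,cams,models
import cv2,numpy as np
print(manip.observe())
for n in("scene","top"):
    im=cams.capture(n); cv2.imwrite(f"pics/{n}0.png",im[:,:,::-1]); i=cams.camera_info(n); print(n,i)
    for q in("loose_lid","trunking","fitted_lid","lap_edge","lap_step","tongue_end","tail_end"):
        print(q,[(np.round(d['location']),round(d['confidence'],2)) for d in models.look_for(n,q)])
E
```

```text
pics
{'clock': 0.0, 'q': array([-1.46440551e+00,  3.13435670e-01,  1.49844130e+00,  1.17648999e-05,
        1.33098788e+00, -2.23389425e-01]), 'joint_velocities': array([-0.00024192,  0.00198133, -0.00045456,  0.0002056 , -0.00026154,
       -0.00134357]), 'joint_efforts': array([ 7.47062331e-04, -4.12259209e+01, -2.59743851e+01, -1.26368718e-04,
        4.11069137e-03,  7.36602352e-07]), 'ee_pos': array([ 0.1699808 , -0.496436  ,  0.21934083]), 'orientation': array([-3.14035460e+00, -2.92978144e-04,  3.29777258e-01]), 'contact_force': array([ 1.4014441 , -1.23922508, -0.17174362]), 'torque': array([-0.01469349, -0.05338797,  0.02169179]), 'grip_width': 0.08580360780826315}
scene {'camera_matrix': array([[379.98637187,   0.        , 256.7075729 ],
       [  0.        , 379.98637187, 195.57782273],
       [  0.        ,   0.        ,   1.        ]]), 'R': array([[ 0.82572075,  0.56380333, -0.01763666],
       [ 0.29619684, -0.45998128, -0.83706909],
       [-0.48005487,  0.68596139, -0.54681285]]), 't': array([-0.39147053, -0.09836699,  1.63731093])}
loose_lid [(array([192., 262.]), 0
[... 549 characters left out ...]
 0.0121725 , -0.9998066 , -0.01544661],
       [-0.99570852, -0.01070242, -0.09192394],
       [ 0.09174085,  0.01649926, -0.99564622]]), 't': array([-0.02045783,  0.4926103 ,  1.45885355])}
loose_lid [(array([212., 208.]), 0.92), (array([108., 144.]), 0.65), (array([289., 124.]), 0.62)]
trunking [(array([157., 202.]), 0.94)]
fitted_lid [(array([156., 205.]), 0.78)]
lap_edge [(array([158., 202.]), 0.64), (array([240., 330.]), 0.32)]
lap_step [(array([157., 206.]), 0.64)]
tongue_end [(array([106., 143.]), 0.96), (array([210., 206.]), 0.83), (array([285., 123.]), 0.73)]
tail_end [(array([212., 204.]), 0.95), (array([286., 124.]), 0.87), (array([106., 144.]), 0.84), (array([156., 203.]), 0.24)]
```

```bash
python3 - <<'E'
import cv2
a=cv2.imread("pics/top0.png"); cv2.imwrite("pics/top0c.png",cv2.resize(a[60:340,60:360],None,fx=2.6,fy=2.1*1,interpolation=cv2.INTER_CUBIC) if 0 else cv2.resize(a[60:340,70:355],(800*285//400,560)))
cv2.imwrite("pics/top0d.png",cv2.resize(a[60:330,80:360],(600,578),interpolation=cv2.INTER_CUBIC))
a=cv2.imread("pics/scene0.png");cv2.imwrite("pics/scene0d.png",cv2.resize(a[100:300,170:430],(780,600),interpolation=cv2.INTER_CUBIC))
E
```

```text
(no output)
```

View pics/top0.png

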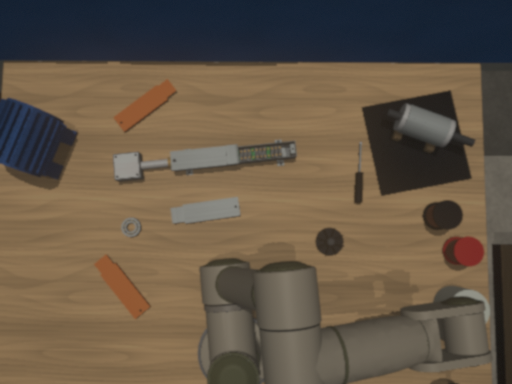

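View pics/top0d.png

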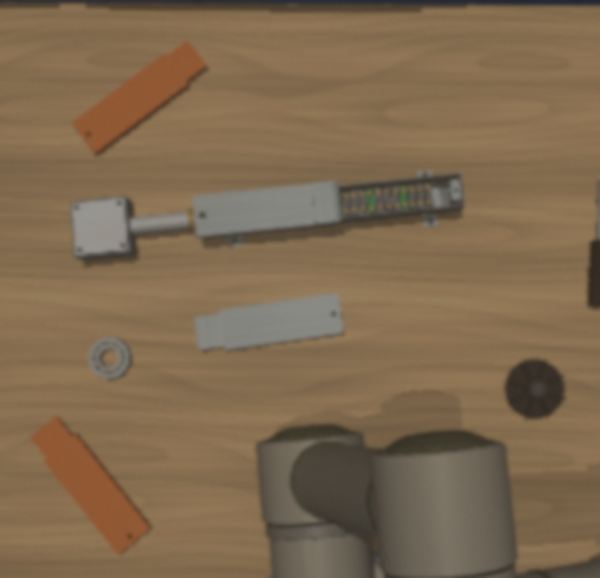

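View pics/scene0d.png

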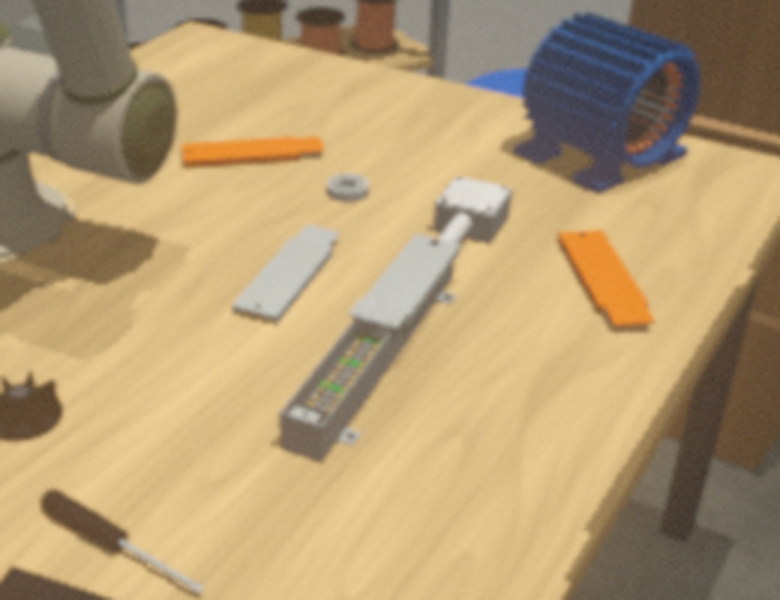

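```bash
python3 - <<'E'
from plant import manip,cams,models
import cv2,numpy as np
print(manip.tips_ahead)
for n in("scene","top"):
    i=cams.camera_info(n); print(n,-i['R'].T@i['t'])
    im=cv2.imread(f"pics/{n}0.png")
    for k,q in enumerate(("loose_lid","trunking","fitted_lid")):
        for d in models.regions_of(n,q):
            m=d['region']; ys,xs=np.nonzero(m); print(n,q,round(d['confidence'],2),np.round(d['location']),m.sum(),ys.min(),ys.max(),xs.min(),xs.max())
        m=models.regions_of(n,q)[0]['region']; np.save(f"m_{n}_{q}.npy",m)
        c=cv2.findContours(m.astype(np.uint8),cv2.RETR_EXTERNAL,cv2.CHAIN_APPROX_NONE)[0]
        for p in c:
            for v in p[:,0]: im[v[1],v[0]]=[(0,0,255),(0,255,0),(255,0,0)][k]
    r=(slice(100,240),slice(100,310)) if n=="top" else (slice(160,270),slice(235,345))
    cv2.imwrite(f"pics/m_{n}.png",cv2.resize(im[r],None,fx=3.8 if n=="top" else 5,fy=3.8 if n=="top" else 5,interpolation=cv2.INTER_NEAREST))
E
```

```text
0.017
scene [ 1.13838042 -0.94766666  0.80605846]
scene loose_lid 0.65 [193. 263.] 531 175 207 249 280
scene trunking 0.67 [206. 297.] 2151 160 253 263 339
scene fitted_lid 0.71 [194. 306.] 548 179 208 287 321
top [ 0.35690884 -0.03925176  1.49746869]
top loose_lid 0.69 [107. 144.] 1240 80 131 114 175
top loose_lid 0.67 [211. 203.] 1269 198 223 172 240
top loose_lid 0.61 [287. 123.] 1338 255 319 95 149
top trunking 0.77 [160. 203.] 3343 141 181 113 295
top trunking 0.72 [239. 332.] 619 227 255 316 343
top fitted_lid 0.62 [159. 204.] 1235 145 170 171 238
```

View pics/m_top.png

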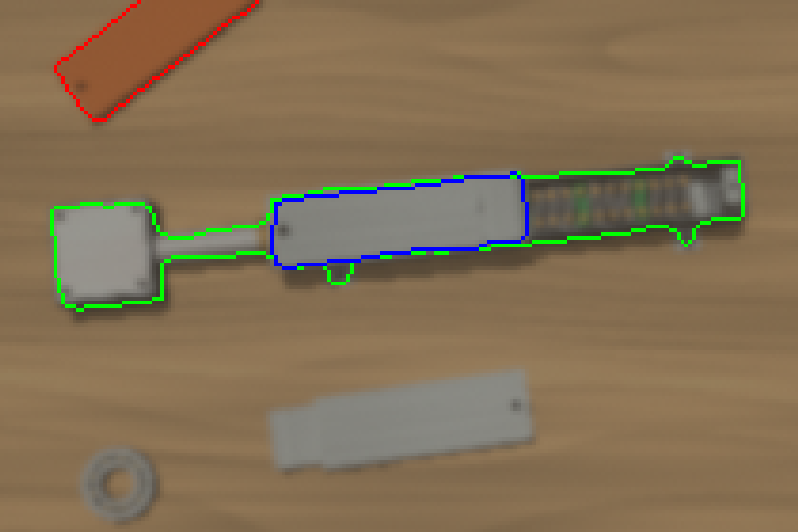

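View pics/m_scene.png

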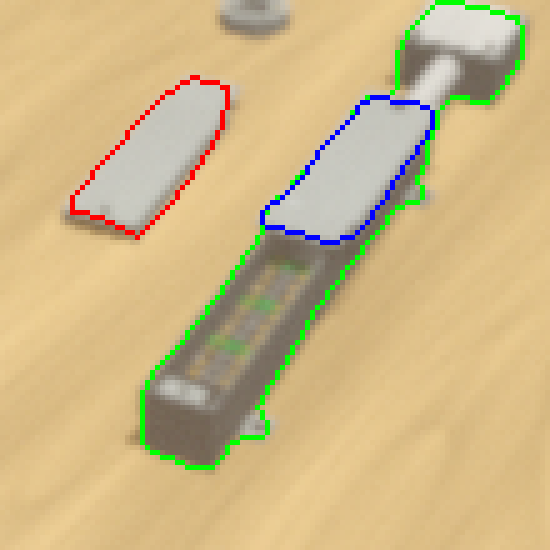

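```bash
cat > h.py <<'E'
import cv2,numpy as np
from scipy.optimize import least_squares
from scipy.ndimage import map_coordinates
from plant import cams
def proj(n,X):
    i=cams.camera_info(n); c=i['R']@X.T+i['t'][:,None]; p=i['camera_matrix']@c; return (p[:2]/p[2]).T
def ray(n,rc,z):
    i=cams.camera_info(n); d=i['R'].T@np.linalg.solve(i['camera_matrix'],[rc[1],rc[0],1]); o=-i['R'].T@i['t']; return o+d*(z-o[2])/d[2]
def seg(a,b,k=25):
    a,b=np.array(a,float)/1e3,np.array(b,float)/1e3; t=np.linspace(.06,.94,k)[:,None]; return a+(b-a)*t
T=14.5
LID=[seg((-30.5,-110,T),(-30.5,70,T)),seg((30.5,-110,T),(30.5,70,T)),seg((-30.5,-110,T),(30.5,-110,T),12),seg((-25,110,T),(25,110,T),12),seg((-25,72,T),(-25,110,T),8),seg((25,72,T),(25,110,T),8)]
TRK=[seg((-30.5,22,52.5),(-30.5,200,52.5)),seg((30.5,22,52.5),(30.5,200,52.5)),seg((-30.5,200,52.5),(30.5,200,52.5),12),seg((-30.5,-16,59.5),(30.5,-16,59.5),12),seg((-25,-200,50),(-25,-20,50)),seg((25,-200,50),(25,-20,50)),seg((-25,-200,50),(25,-200,50),12)]
def place(P,p,z=0,tilt=None):
    x,y,a=p[:3]; c,s=np.cos(a),np.sin(a)
    R=np.array([[c,-s,0],[s,c,0],[0,0,1]]); return P@R.T+[x,y,z]
def fit(ims,edges,p,z=0,w=4,iters=15,use=None,skip={}):
    """ims {name:rgb}; RAPID style"""
    for it in range(iters):
        ww=w if it<5 else max(2,w/2)
        A=[];B=[];tag=[]
        for n,im in ims.items():
            g=cv2.GaussianBlur(im.astype(np.float32),(0,0),0.7)
            for k,e in enumerate(edges):
                if k in skip.get(n,()): continue
                X=place(e,p,z); u=proj(n,X); t=u[-1]-u[0]; t/=np.linalg.norm(t); nn=np.array([-t[1],t[0]])
                s=np.arange(-ww-1,ww+1.01,.25)
                pts=u[:,None,:]+s[None,:,None]*nn
                v=np.stack([map_coordinates(g[:,:,c],[pts[...,1],pts[...,0]],order=1) for c in range(3)],-1)
                d=np.linalg.norm(v[:,4:]-v[:,:-4],axis=-1); sc=s[2:-2]
                d=d.mean(0)  # whole segment average => robust to noise
                # per-third
                vv=np.linalg.norm(v[:,4:]-v[:,:-4],axis=-1)
                for ch in np.array_split(np.arange(len(e)),3):
                    dd=vv[ch].mean(0); j=int(np.argmax(dd))
                    if dd[j]<8 or j in(0,len(dd)-1): continue
                    o=sc[j]+.25*.5*(dd[j-1]-dd[j+1])/(dd[j-1]-2*dd[j]+dd[j+1]+1e-9)
                    Xm=X[ch].mean(0)[None]; loc=e[ch]
                    J=[]
                    for m in range(3):
                        q=np.array(p,float); q[m]+=1e-4
                        J.append(((proj(n,place(loc,q,z))-proj(n,X[ch])).mean(0)@nn)/1e-4)
                    A.append(J);B.append(o);tag.append((n,k))
        A=np.array(A);B=np.array(B); wt=np.ones(len(B))
        for _ in range(8):
            dp=np.linalg.lstsq(A*wt[:,None],B*wt,rcond=None)[0]; r=B-A@dp; wt=1/np.sqrt(1+(r/.4)**2)
        p=np.array(p)+dp
        if it>6 and np.abs(dp).max()<2e-5: break
    return p,r,tag
def overlay(n,im,sets,f,crop,k=4):
    r0,r1,c0,c1=crop; o=cv2.resize(im[r0:r1,c0:c1],None,fx=k,fy=k,interpolation=cv2.INTER_CUBIC)[:,:,::-1].copy()
    for e,p,z in sets:
        for s in e:
            u=(proj(n,place(s,p,z))-[c0,r0]+.5)*k-.5
            for a in u: cv2.circle(o,tuple(int(round(v)) for v in a),1,(0,0,255),-1)
    cv2.imwrite(f,o)
E
cat > f0.py <<'E'
from h import *
ims={n:cv2.imread(f"pics/{n}0.png")[:,:,::-1] for n in("top","scene")}
# init
a=ray("top",(218,172),.0145);b=ray("top",(206,240),.0145); print(a,b)
m=(a+b)/2; yaw=np.arctan2(-(a-b)[0],(a-b)[1]); pl=[m[0],m[1],yaw]
a=ray("top",(160,171),.0525);b=ray("top",(150,296),.0525); d=a-b; yaw=np.arctan2(-d[0],d[1]); d/=np.linalg.norm(d); m=a-.2*d; pt=[m[0],m[1],yaw]
print(pl,pt)
for w in (["top"],["scene"],["top","scene"]):
    s={k:ims[k] for k in w}
    for nm,E,p0 in(("lid",LID,pl),("trk",TRK,pt)):
        p,r,tag=fit(s,E,p0); print(w,nm,np.round(p*[1e3,1e3,1],4),"resid",np.round(np.abs(r).mean(),2))
        if len(w)>1:
            print([(t[0][0],t[1],round(x,1)) for t,x in zip(tag,r) if abs(x)>.6])
        if nm=="lid": L=p
        else: K=p
    if len(w)==2:
        overlay("top",ims["top"],[(LID,L,0),(TRK,K,0)],"pics/o_top.png",(120,240,110,305))
        overlay("scene",ims["scene"],[(LID,L,0),(TRK,K,0)],"pics/o_sc.png",(160,270,235,345),5)
E
python3 f0.py
```

```text
[0.42155187 0.21089419 0.0145    ] [ 0.46268351 -0.00750043  0.0145    ]
[np.float64(0.4421176932533222), np.float64(0.10169688173120292), np.float64(0.18615574718573685)] [np.float64(0.6218376151572164), np.float64(0.013300164776527817), np.float64(0.0901685471952564)]
['top'] lid [4.475541e+02 1.058611e+02 1.561000e-01] resid 0.11
['top'] trk [6.24372e+02 1.76360e+01 1.07900e-01] resid 0.27Traceback (most recent call last):
  File "f0.py", line 11, in <module>
    p,r,tag=fit(s,E,p0); print(w,nm,np.round(p*[1e3,1e3,1],4),"resid",np.round(np.abs(r).mean(),2))
            ~~~^^^^^^^^
  File "h.py", line 42, in fit
    J.append(((proj(n,place(loc,q,z))-proj(n,X[ch])).mean(0)@nn)/1e-4)
               ~~~~^^^^^^^^^^^^^^^^^^
  File "h.py", line 6, in proj
    i=cams.camera_info(n); c=i['R']@X.T+i['t'][:,None]; p=i['camera_matrix']@c; return (p[:2]/p[2]).T
ValueError: time passes only in moves, steps and waits
```

```bash
python3 - <<'E'
s=open('h.py').read()
s=s.replace("def proj","CI={n:cams.camera_info(n) for n in('top','scene')}\ndef proj",1).replace("i=cams.camera_info(n);","i=CI[n];")
open('h.py','w').write(s)
s=open('f0.py').read().replace("print(w,nm,","pl,pt=(p,pt) if nm=='lid' else (pl,p); print(w,nm,")
open('f0.py','w').write(s)
E
python3 f0.py
```

```text
[0.42155187 0.21089419 0.0145    ] [ 0.46268351 -0.00750043  0.0145    ]
[np.float64(0.4421176932533222), np.float64(0.10169688173120292), np.float64(0.18615574718573685)] [np.float64(0.6218376151572164), np.float64(0.013300164776527817), np.float64(0.0901685471952564)]
['top'] lid [4.475541e+02 1.058611e+02 1.561000e-01] resid 0.11
['top'] trk [6.24372e+02 1.76360e+01 1.07900e-01] resid 0.27
['scene'] lid [4.464729e+02 1.066842e+02 1.495000e-01] resid 0.27
['scene'] trk [6.263922e+02 1.659250e+01 1.217000e-01] resid 0.2
['top', 'scene'] lid [4.473143e+02 1.059480e+02 1.554000e-01] resid 0.26
[('s', 1, np.float64(2.2)), ('s', 1, np.float64(2.2))]
['top', 'scene'] trk [6.253205e+02 1.717360e+01 1.157000e-01] resid 0.34
[('t', 5, np.float64(-0.9)), ('t', 5, np.float64(-1.0)), ('t', 5, np.float64(-0.8)), ('t', 6, np.float64(-0.9)), ('s', 4, np.float64(0.6))]
```

View pics/o_top.png

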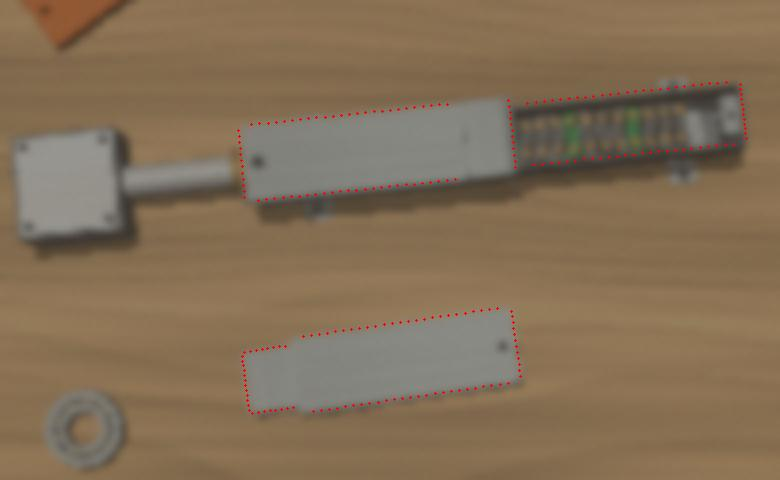

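View pics/o_sc.png

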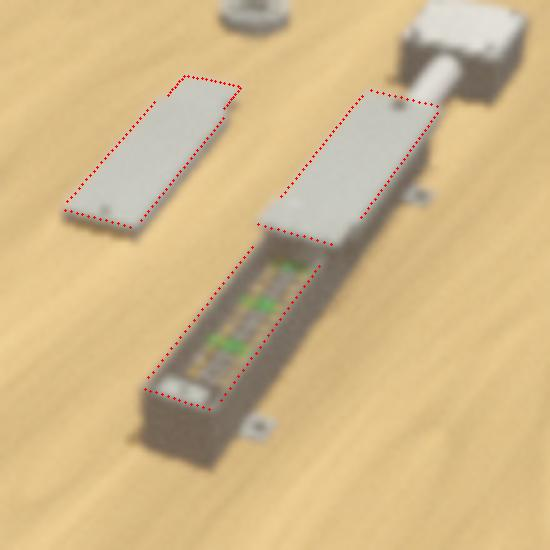

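```bash
sed -i 's/p,r,tag=fit(s,E,p0)/p,r,tag=fit(s,E,p0,skip=SK[nm])/; s/^# init/SK={"lid":{"scene":(1,5)},"trk":{"top":(0,4),"scene":(1,5)}}/' f0.py; sed -i 's/abs(x)>.6/1/' f0.py; python3 f0.py
```

```text
[0.42155187 0.21089419 0.0145    ] [ 0.46268351 -0.00750043  0.0145    ]
[np.float64(0.4421176932533222), np.float64(0.10169688173120292), np.float64(0.18615574718573685)] [np.float64(0.6218376151572164), np.float64(0.013300164776527817), np.float64(0.0901685471952564)]
['top'] lid [4.475541e+02 1.058611e+02 1.561000e-01] resid 0.11
['top'] trk [6.239683e+02 1.774610e+01 1.011000e-01] resid 0.25
['scene'] lid [4.463375e+02 1.066493e+02 1.527000e-01] resid 0.12
['scene'] trk [6.262233e+02 1.638500e+01 1.245000e-01] resid 0.14
['top', 'scene'] lid [4.472811e+02 1.059426e+02 1.553000e-01] resid 0.13
[('t', 0, np.float64(0.3)), ('t', 0, np.float64(0.3)), ('t', 0, np.float64(0.1)), ('t', 1, np.float64(-0.0)), ('t', 1, np.float64(-0.1)), ('t', 1, np.float64(-0.1)), ('t', 2, np.float64(0.0)), ('t', 2, np.float64(0.1)), ('t', 2, np.float64(0.1)), ('t', 3, np.float64(-0.0)), ('t', 3, np.float64(-0.1)), ('t', 3, np.float64(0.1)), ('t', 4, np.float64(0.2)), ('t', 4, np.float64(0.1)), ('t', 4, np.float64(0.2)), ('t', 5, np.float64(-0.1)), ('t', 5, np.float64(0.0)), ('t', 5, np.float64(-0.1)), ('
[... 446 characters left out ...]
float64(0.1)), ('t', 1, np.float64(0.0)), ('t', 2, np.float64(0.2)), ('t', 2, np.float64(0.1)), ('t', 3, np.float64(-0.6)), ('t', 3, np.float64(-0.3)), ('t', 3, np.float64(0.1)), ('t', 5, np.float64(0.0)), ('t', 5, np.float64(-0.3)), ('t', 5, np.float64(-0.3)), ('t', 6, np.float64(-0.3)), ('t', 6, np.float64(-1.0)), ('t', 6, np.float64(-0.4)), ('s', 0, np.float64(-0.1)), ('s', 0, np.float64(-0.1)), ('s', 0, np.float64(-0.2)), ('s', 2, np.float64(-0.5)), ('s', 3, np.float64(0.1)), ('s', 3, np.float64(0.3)), ('s', 3, np.float64(0.1)), ('s', 4, np.float64(1.4)), ('s', 4, np.float64(1.2)), ('s', 4, np.float64(1.1)), ('s', 6, np.float64(0.2)), ('s', 6, np.float64(0.2)), ('s', 6, np.float64(0.3))]
```

View pics/o_top.png

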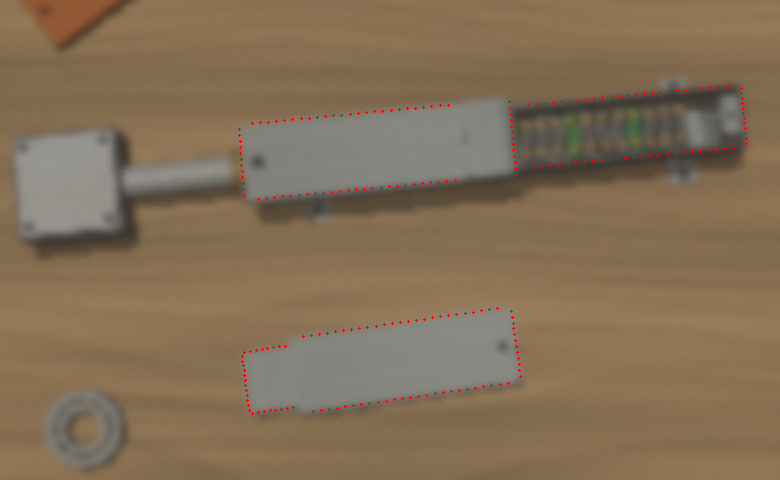

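View pics/o_sc.png

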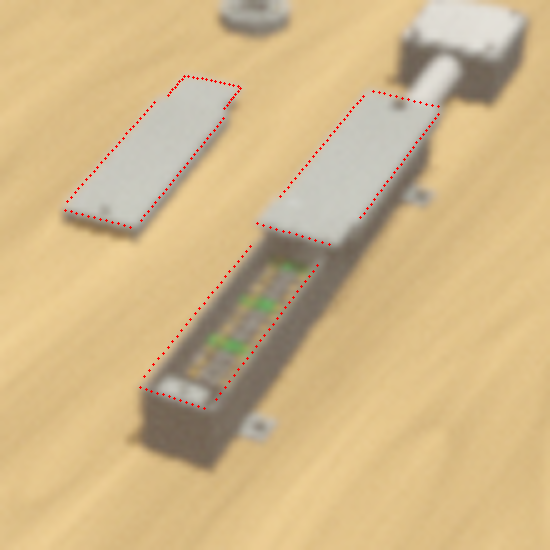

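```bash
cat > f1.py <<'E'
from h import *
ims={n:cv2.imread(f"pics/{n}0.png")[:,:,::-1] for n in("top","scene")}
SK={"top":(0,4),"scene":(1,5)}
p=[.625,.017,.112]
for hw in (21,22,23,24,25):
  for z in(50,):
    E=TRK[:4]+[seg((-hw,-200,z),(-hw,-20,z)),seg((hw,-200,z),(hw,-20,z)),seg((-hw,-200,z),(hw,-200,z),12)]
    q,r,tag=fit(ims,E,p,skip=SK)
    q1,r1,_=fit({"top":ims["top"]},E,p,skip=SK); q2,r2,_=fit({"scene":ims["scene"]},E,p,skip=SK)
    print(hw,z,np.round(q*[1e3,1e3,1],4),round(np.abs(r).mean(),3),'top',np.round(q1*[1e3,1e3,1],4),'sc',np.round(q2*[1e3,1e3,1],4))
overlay("top",ims["top"],[],"pics/z_top.png",(135,175,225,305),9)
for n in("top","scene"):
  for P in ((-34,-150,3),(34,-150,3),(34,150,3),(-34,150,3)): 
    print(n,P,np.round(proj(n,place(np.array([P])/1e3,[.625,.017,.112]))[0],1))
E
python3 f1.py
```

```text
21 50 [6.254706e+02 1.682040e+01 1.149000e-01] 0.292 top [6.260764e+02 1.767700e+01 1.170000e-01] sc [6.242194e+02 1.633930e+01 1.096000e-01]
22 50 [6.252544e+02 1.688020e+01 1.131000e-01] 0.216 top [6.255879e+02 1.728130e+01 1.133000e-01] sc [6.247317e+02 1.620830e+01 1.135000e-01]
23 50 [6.251881e+02 1.686940e+01 1.127000e-01] 0.213 top [6.250844e+02 1.728030e+01 1.093000e-01] sc [6.252245e+02 1.631240e+01 1.171000e-01]
24 50 [6.248009e+02 1.705400e+01 1.095000e-01] 0.289 top [6.245251e+02 1.765660e+01 1.051000e-01] sc [6.257275e+02 1.634730e+01 1.208000e-01]
25 50 [6.242175e+02 1.698860e+01 1.046000e-01] 0.359 top [6.239683e+02 1.774610e+01 1.011000e-01] sc [6.262233e+02 1.638500e+01 1.245000e-01]
top (-34, -150, 3) [279.9 162.3]
top (34, -150, 3) [277.7 141.9]
top (34, 150, 3) [186.8 151.2]
top (-34, 150, 3) [188.6 171.6]
scene (-34, -150, 3) [267.  238.6]
scene (34, -150, 3) [285.9 244.7]
scene (34, 150, 3) [318.4 198.5]
scene (-34, 150, 3) [301.7 194.2]
```

View pics/z_top.png

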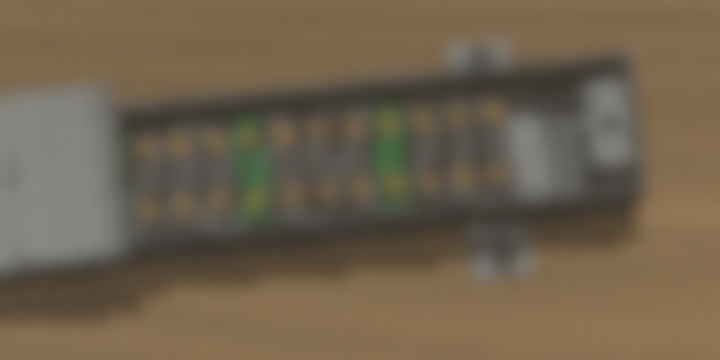

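```bash
cat > inc.py <<'E'
import sys,numpy as np
from scipy.spatial.transform import Rotation as R
from plant import manip
def inc(pos,yaw,pitchy=0.):
    o=manip.observe(); R0=R.from_euler('xyz',o['orientation']); 
    Rt=R.from_euler('z',yaw)*R.from_euler('x',np.pi)
    t=R0.inv().apply(np.array(pos)-o['ee_pos'])*1e3; a=(R0.inv()*Rt).as_rotvec()
    print('clk',round(o['clock'],2),'pos',np.round(o['ee_pos']*1e3,1),'rpy',np.round(o['orientation'],4),'F',np.round(o['contact_force'],1),'w',round(o['grip_width']*1e3,1))
    print('inc',np.round(t,1),np.round(a,4))
if __name__=="__main__": inc([float(v)/1e3 for v in sys.argv[1:4]],float(sys.argv[4]))
E
python3 - <<'E'
import numpy as np
for n,p,y in(("grasp",(447.3,105.9,.155),-10),("home",(625.2,16.9,.113),-100),("pre",(625.2,16.9,.113),-155)):
    print(n,p[0]-y*np.sin(p[2]),p[1]+0+y*np.cos(p[2]),np.pi/2+p[2])
print()
E
python3 inc.py 448.8 96 120 1.726
```

```text
grasp 448.84380099291144 96.0198846922576 1.7257963267948966
home 636.4759670656262 -82.46222907491011 1.6837963267948965
pre 642.6777489517206 -137.1114550661107 1.6837963267948965

clk 1.4 pos [ 170.  -496.7  219.9] rpy [-3.1416 -0.      0.3298] F [ 0.1  0.7 -0.1] w 84.9
inc [ 455.7 -470.5   99.9] [-0.     -0.     -1.3962]
```

jog_arm --increments '[[[456,-470,100],[0,0,-1.396]],[[456,-470,100],[0,0,-1.396]],[[456,-470,100],[0,0,-1.396]],[[456,-470,100],[0,0,-1.396]],[[456,-470,100],[0,0,-1.396]]]' --gripper 85

```text
clock: 1.82
ee_pos: [0.2581, -0.3086, 0.1882]
orientation: [3.141, 0.0, 0.96]
contact_force: [1.4, -0.0, 0.0]
grip_width: 0.0848
```

```bash
python3 inc.py 448.8 96 120 1.726
```

```text
clk 1.82 pos [ 258.1 -308.6  188.2] rpy [3.1412e+00 1.0000e-04 9.6020e-01] F [ 1.4 -0.   0. ] w 84.8
inc [440.8 -75.8  68.1] [ 3.000e-04  3.000e-04 -7.658e-01]
```

jog_arm --increments '[[[441,-76,68],[0,0,-0.766]],[[441,-76,68],[0,0,-0.766]],[[441,-76,68],[0,0,-0.766]],[[441,-76,68],[0,0,-0.766]],[[441,-76,68],[0,0,-0.766]]]'

```text
clock: 2.23
ee_pos: [0.347, -0.1227, 0.1572]
orientation: [3.141, 0.001, 1.585]
contact_force: [1.3, -0.8, -0.4]
grip_width: 0.0851
```

```bash
python3 inc.py 448.8 96 120 1.726
```

```text
clk 2.23 pos [ 347.  -122.7  157.2] rpy [3.1407e+00 7.0000e-04 1.5854e+00] F [ 1.3 -0.8 -0.4] w 85.1
inc [217.3 105.   37.1] [ 0.0008  0.0008 -0.1406]
```

jog_arm --increments '[[[217,105,37],[0,0,-0.1406]],[[217,105,37],[0,0,-0.1406]],[[217,105,37],[0,0,-0.1406]],[[217,105,37],[0,0,-0.1406]],[[217,105,37],[0,0,-0.1406]]]'

```text
clock: 2.65
ee_pos: [0.4351, 0.0639, 0.1254]
orientation: [3.141, 0.0, 1.721]
contact_force: [1.1, -1.3, 1.0]
grip_width: 0.0852
```

```bash
python3 inc.py 448.8 96 120 1.726
```

```text
clk 2.65 pos [435.1  63.9 125.4] rpy [3.1408e+00 3.0000e-04 1.7207e+00] F [ 1.1 -1.3  1. ] w 85.2
inc [29.7 18.3  5.5] [ 0.0008  0.0003 -0.0053]
```

jog_arm --increments '[[[0,0,0],[0,0,0]],[[0,0,0],[0,0,0]]]'

```text
clock: 2.82
ee_pos: [0.4345, 0.0632, 0.1251]
orientation: [-3.141, -0.0, 1.725]
contact_force: [-0.5, -1.1, 0.6]
grip_width: 0.0847
```

```bash
python3 inc.py 448.8 96 60 1.726
```

```text
clk 2.82 pos [434.5  63.2 125.1] rpy [-3.1407e+00 -2.0000e-04  1.7245e+00] F [-0.5 -1.1  0.6] w 84.7
inc [30.2 19.2 65.1] [-0.0009 -0.0002 -0.0015]
```

jog_arm --increments '[[[30,19,30],[0,0,-0.001]],[[30,19,65],[0,0,-0.001]],[[30,19,65],[0,0,-0.001]],[[30,19,65],[0,0,-0.001]]]'

```text
clock: 3.15
ee_pos: [0.4479, 0.0931, 0.0603]
orientation: [-3.138, -0.0, 1.72]
contact_force: [0.3, 0.2, 1.1]
grip_width: 0.0852
```

```bash
python3 inc.py 448.8 96 18 1.726; python3 - <<'E'
from h import *
L=np.array([.4473,.1059,.155])
for n,c,k in(("scene",(130,230,200,320),6),("top",(150,260,140,280),5)):
    im=cams.capture(n); cv2.imwrite(f"pics/{n}1.png",im[:,:,::-1]); overlay(n,im,[(LID,L,0)],f"pics/o1_{n}.png",c,k)
E
```

```text
clk 3.15 pos [447.9  93.1  60.3] rpy [-3.1381e+00 -5.0000e-04  1.7205e+00] F [0.3 0.2 1.1] w 85.2
inc [ 2.7  1.5 42.3] [-0.0035 -0.0005 -0.0055]
```

View pics/o1_scene.png

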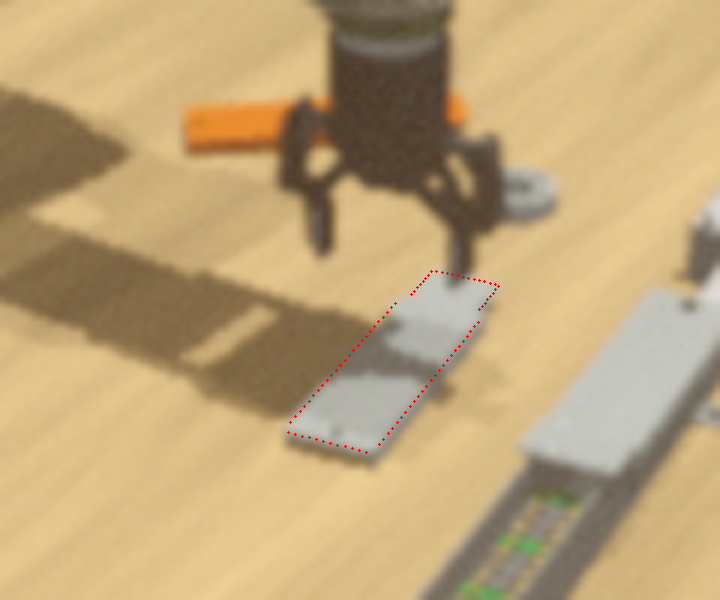

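View pics/o1_top.png

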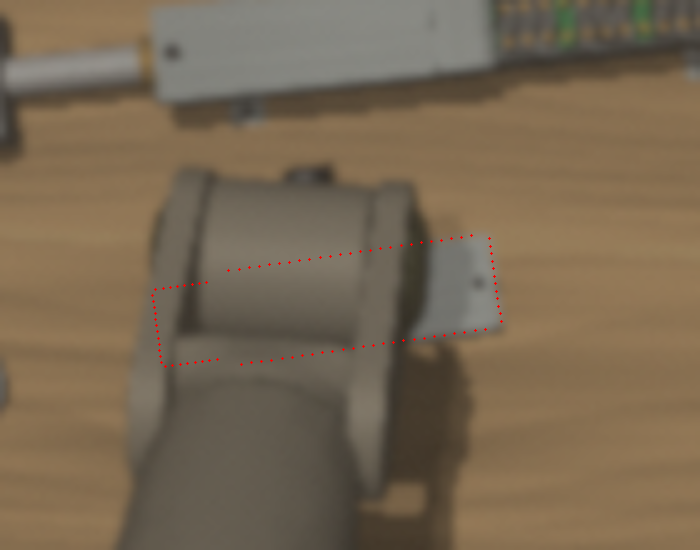

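jog_arm --increments '[[[2,1,20],[0,0,-0.004]],[[2,1,38],[0,0,-0.004]],[[2,1,38],[0,0,-0.004]],[[2,1,38],[0,0,-0.004]]]'

```text
clock: 3.58
ee_pos: [0.4501, 0.0956, 0.024]
orientation: [3.14, 0.0, 1.724]
contact_force: [0.0, -1.0, 0.5]
grip_width: 0.085
```

```bash
python3 inc.py 448.8 96 17 1.726
```

```text
clk 3.58 pos [450.1  95.6  24. ] rpy [3.1404e+00 3.0000e-04 1.7244e+00] F [ 0.  -1.   0.5] w 85.0
inc [ 0.6 -1.2  7. ] [ 0.0012  0.0003 -0.0016]
```

jog_arm --increments '[[[0,-1,7],[0,0,0]],[[0,-1,7],[0,0,0]],[[0,-1,7],[0,0,0]]]'

```text
clock: 3.83
ee_pos: [0.4488, 0.0959, 0.0162]
orientation: [3.141, 0.0, 1.725]
contact_force: [0.8, 0.3, 0.0]
grip_width: 0.085
```

```bash
python3 inc.py 448.8 96 17 1.726;python3 - <<'E'
from h import *
im=cams.capture("scene"); overlay("scene",im,[],"pics/s2.png",(130,230,200,320),6)
E
```

```text
clk 3.83 pos [448.8  95.9  16.2] rpy [3.1407e+00 2.0000e-04 1.7252e+00] F [0.8 0.3 0. ] w 85.0
inc [ 0.1 -0.  -0.8] [ 0.0008  0.0002 -0.0008]
```

View pics/s2.png

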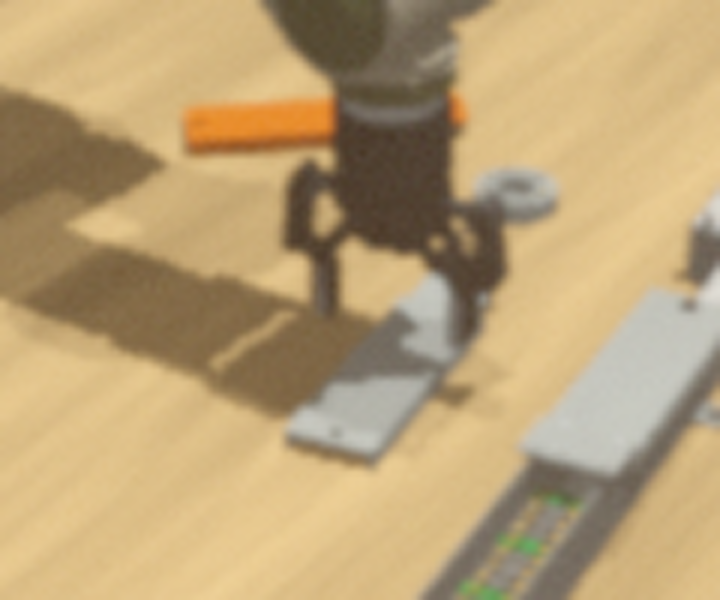

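jog_arm --increments '[[[0,0,0],[0,0,0]],[[0,0,0],[0,0,0]],[[0,0,0],[0,0,0]],[[0,0,0],[0,0,0]],[[0,0,0],[0,0,0]]]' --gripper 45

```text
clock: 4.3
ee_pos: [0.4486, 0.0961, 0.0156]
orientation: [3.142, 0.0, 1.725]
contact_force: [0.2, -0.4, 0.2]
grip_width: 0.0449
```

jog_arm --increments '[[[0,0,0],[0,0,0]],[[0,0,0],[0,0,0]]]'

```text
clock: 4.47
ee_pos: [0.4486, 0.0961, 0.0155]
orientation: [-3.142, -0.0, 1.725]
contact_force: [-0.3, -0.5, -0.7]
grip_width: 0.0452
```

```bash
python3 - <<'E'
from h import *
im=cams.capture("scene"); overlay("scene",im,[],"pics/s3.png",(130,230,200,320),6)
E
```

```text
(no output)
```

View pics/s3.png

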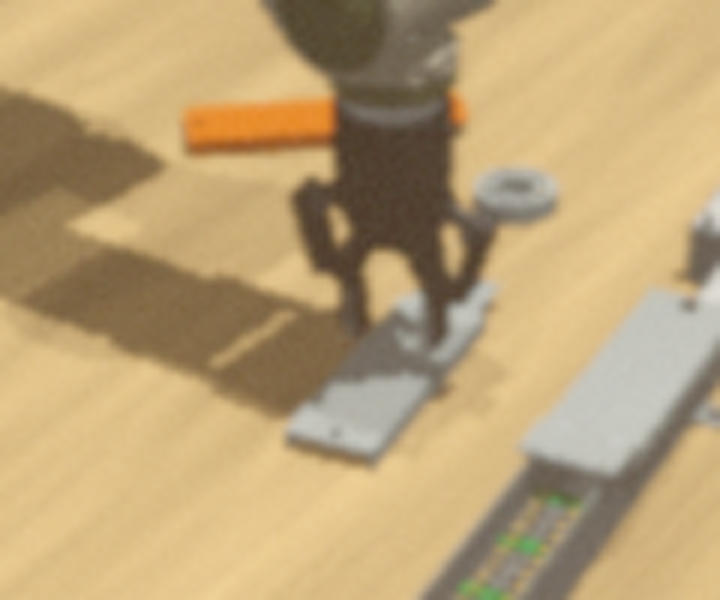

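```bash
python3 - <<'E'
from h import *
c=np.array([.4486,.0961]); d=np.array([np.cos(.155),np.sin(.155)])
for s in(-1,1):
  for hw in (.0225,.0305,.037):
    for z in(0,.0145,.03):
      X=np.array([[*(c+s*hw*d),z]]); u=proj("scene",X)[0]; print(s,hw,z,np.round((u-[200,130]+.5)*6))
E
```

```text
-1 0.0225 0 [363. 374.]
-1 0.0225 0.0145 [362. 355.]
-1 0.0225 0.03 [362. 335.]
-1 0.0305 0 [352. 371.]
-1 0.0305 0.0145 [351. 353.]
-1 0.0305 0.03 [351. 333.]
-1 0.037 0 [343. 369.]
-1 0.037 0.0145 [342. 351.]
-1 0.037 0.03 [342. 330.]
1 0.0225 0 [426. 389.]
1 0.0225 0.0145 [426. 370.]
1 0.0225 0.03 [426. 350.]
1 0.0305 0 [437. 392.]
1 0.0305 0.0145 [437. 373.]
1 0.0305 0.03 [437. 353.]
1 0.037 0 [446. 394.]
1 0.037 0.0145 [446. 375.]
1 0.037 0.03 [446. 355.]
```

```bash
python3 - <<'E'
from h import *
print(manip.tips_ahead if 'manip' in globals() else '')
im=cams.capture("scene"); overlay("scene",im,[],"pics/s4.png",(160,212,245,297),12)
im=cams.capture("top"); overlay("top",im,[],"pics/t4.png",(150,260,140,280),5)
E
```

View pics/s4.png

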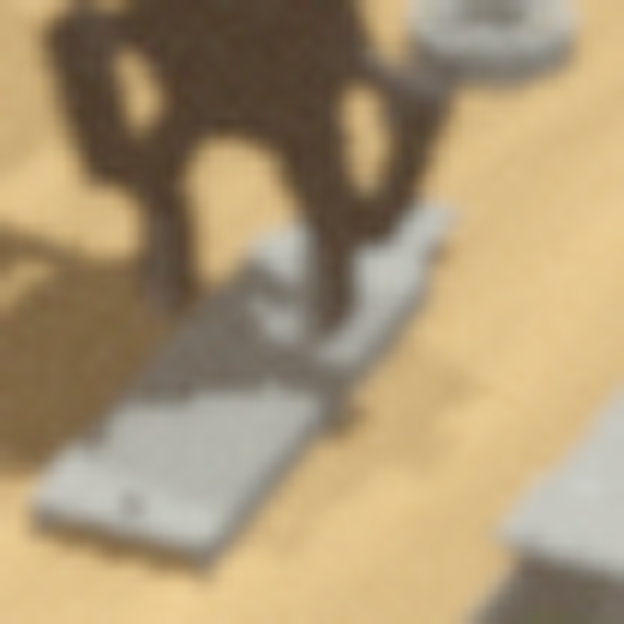

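View pics/t4.png

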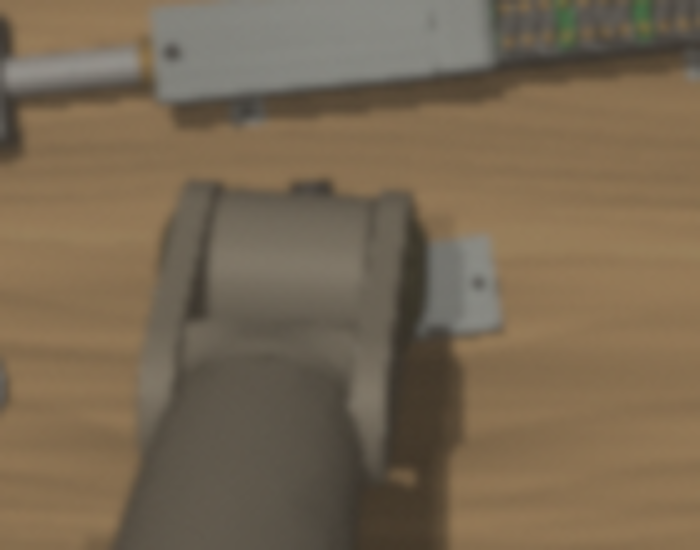

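jog_arm --increments '[[[0,0,0],[0,0,0]],[[0,0,0],[0,0,0]],[[0,0,0],[0,0,0]],[[0,0,0],[0,0,0]]]' --gripper 74

```text
clock: 4.95
ee_pos: [0.4486, 0.0961, 0.0156]
orientation: [3.142, 0.0, 1.725]
contact_force: [0.3, -0.0, 0.1]
grip_width: 0.0737
```

jog_arm --increments '[[[0,0,4],[0,0,0]],[[0,0,8],[0,0,0]],[[0,0,10],[0,0,0]],[[0,0,10],[0,0,0]]]'

```text
clock: 5.28
ee_pos: [0.4482, 0.0961, 0.0049]
orientation: [-3.14, -0.0, 1.725]
contact_force: [-0.1, -0.3, 0.1]
grip_width: 0.074
```

```bash
python3 - <<'E'
from h import *
im=cams.capture("scene"); overlay("scene",im,[],"pics/s5.png",(160,212,245,297),12)
E
python3 inc.py 448.8 96 17 1.726
```

```text
clk 5.33 pos [448.4  96.1   5.2] rpy [-3.1408e+00 -2.0000e-04  1.7254e+00] F [-0.1  0.2  0.8] w 73.8
inc [ -0.2   0.4 -11.8] [-0.0008 -0.0002 -0.0006]
```

View pics/s5.png

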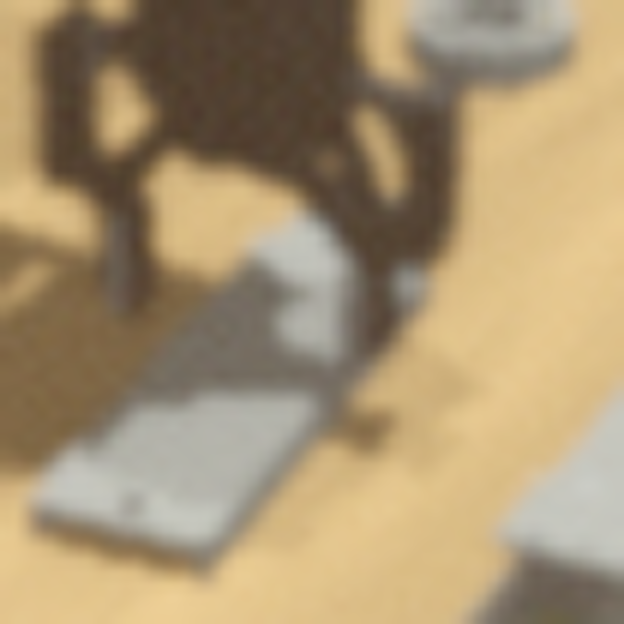

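jog_arm --increments '[[[0,0,4],[0,0,0]],[[0,0,8],[0,0,0]],[[0,0,8],[0,0,0]]]'

```text
clock: 5.58
ee_pos: [0.4482, 0.0961, -0.0032]
orientation: [-3.14, -0.0, 1.725]
contact_force: [0.1, 0.6, 1.0]
grip_width: 0.0742
```

jog_arm --increments '[[[0,0,2],[0,0,0]],[[0,0,4],[0,0,0]],[[0,0,4],[0,0,0]]]'

```text
clock: 5.83
ee_pos: [0.4484, 0.0961, -0.0068]
orientation: [-3.141, -0.0, 1.725]
contact_force: [-0.3, -0.5, 1.0]
grip_width: 0.0742
```

```bash
python3 - <<'E'
from h import *
im=cams.capture("scene"); overlay("scene",im,[],"pics/s6.png",(160,212,245,297),12)
c=np.array([.4484,.0961]); d=np.array([np.cos(.155),np.sin(.155)])
for s in(-1,1):
    for z in(0,.01,.02,.03):
      X=np.array([[*(c+s*.044*d),z]]); u=proj("scene",X)[0]; print(s,z,np.round((u-[245,160]+.5)*12))
E
python3 inc.py 448.8 96 17 1.726
```

```text
-1 0 [126. 374.]
-1 0.01 [125. 348.]
-1 0.02 [125. 322.]
-1 0.03 [124. 296.]
1 0 [372. 433.]
1 0.01 [372. 407.]
1 0.02 [372. 381.]
1 0.03 [373. 354.]
clk 5.88 pos [448.5  96.1  -6.6] rpy [-3.1413e+00 -1.0000e-04  1.7254e+00] F [-0.   0.1 -0.2] w 73.9
inc [ -0.1   0.3 -23.6] [-0.0003 -0.0001 -0.0006]
```

View pics/s6.png

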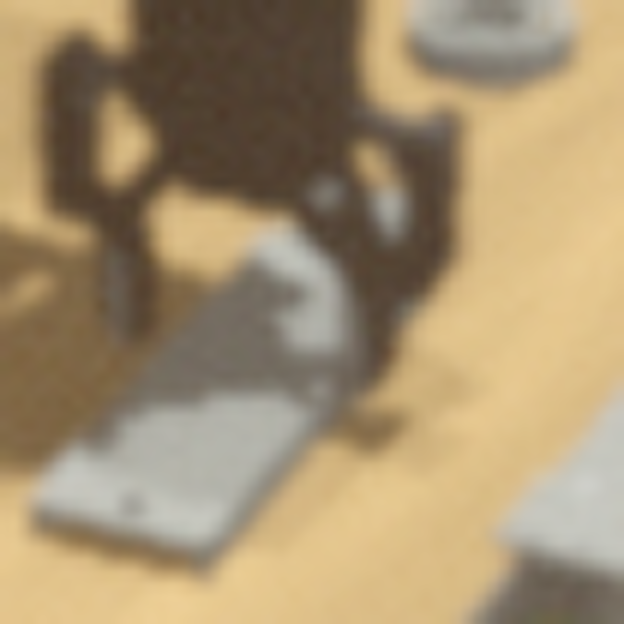

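jog_arm --increments '[[[0,0,2],[0,0,0]],[[0,0,4],[0,0,0]],[[0,0,4],[0,0,0]]]'

```text
clock: 6.13
ee_pos: [0.4484, 0.0961, -0.0108]
orientation: [-3.141, -0.0, 1.725]
contact_force: [0.5, -0.5, -0.7]
grip_width: 0.0743
```

jog_arm --increments '[[[0,0,1.5],[0,0,0]],[[0,0,3],[0,0,0]],[[0,0,3],[0,0,0]]]'

```text
clock: 6.38
ee_pos: [0.4484, 0.0961, -0.0137]
orientation: [-3.141, -0.0, 1.725]
contact_force: [-1.0, -0.0, -1.1]
grip_width: 0.0742
```

```bash
python3 - <<'E'
from h import *
im=cams.capture("scene"); overlay("scene",im,[],"pics/s7.png",(160,212,245,297),12)
E
python3 inc.py 448.8 96 17 1.726
```

```text
clk 6.43 pos [448.5  96.1 -13.6] rpy [-3.1413e+00 -1.0000e-04  1.7254e+00] F [-0.4 -0.6  0.3] w 74.0
inc [ -0.1   0.3 -30.6] [-0.0002 -0.0001 -0.0006]
```

View pics/s7.png

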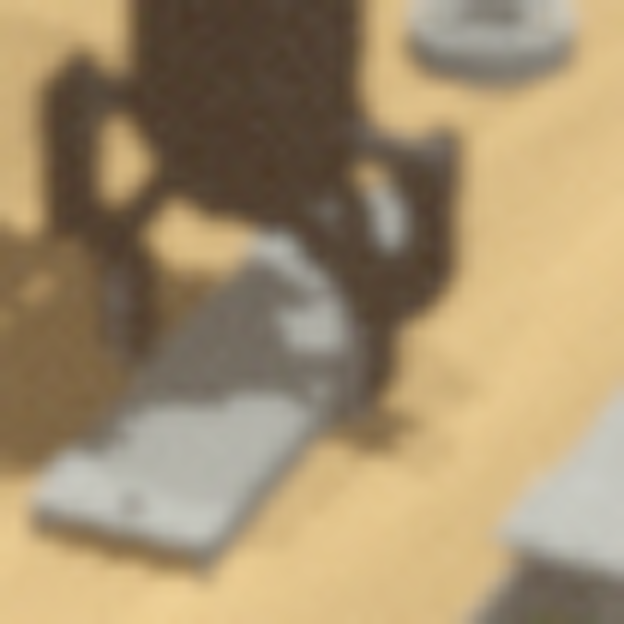

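jog_arm --increments '[[[0,0,1],[0,0,0]],[[0,0,1],[0,0,0]],[[0,0,1],[0,0,0]],[[0,0,1],[0,0,0]]]' --gripper 45

```text
clock: 6.77
ee_pos: [0.4487, 0.0961, -0.0141]
orientation: [3.141, 0.0, 1.725]
contact_force: [-2.1, -0.3, 6.3]
grip_width: 0.0596
```

jog_arm --increments '[[[0,0,0],[0,0,0]],[[0,0,0],[0,0,0]]]'

```text
clock: 6.93
ee_pos: [0.4488, 0.0961, -0.014]
orientation: [3.141, 0.0, 1.725]
contact_force: [-1.3, 0.1, 6.5]
grip_width: 0.0596
```

jog_arm --increments '[[[0,0,-10],[0,0,0]],[[0,0,-40],[0,0,0]],[[0,0,-80],[0,0,0]],[[0,0,-104],[0,0,0]],[[0,0,-104],[0,0,0]]]'

```text
clock: 7.35
ee_pos: [0.451, 0.0961, 0.0945]
orientation: [3.133, 0.002, 1.726]
contact_force: [1.5, -0.3, -0.4]
grip_width: 0.0597
```

jog_arm --increments '[[[0,0,0],[0,0,0]],[[0,0,0],[0,0,0]]]'

```text
clock: 7.52
ee_pos: [0.4479, 0.0961, 0.0889]
orientation: [-3.14, -0.0, 1.725]
contact_force: [-0.3, -0.5, -3.3]
grip_width: 0.0593
```

```bash
python3 - <<'E'
from h import *
im=cams.capture("scene"); overlay("scene",im,[],"pics/s8.png",(110,230,200,340),5)
E
python3 inc.py 642.7 -137.1 90 1.684
```

```text
clk 7.57 pos [447.7  96.1  88.5] rpy [-3.1392e+00 -5.0000e-04  1.7254e+00] F [-1.4 -0.2 -2.3] w 59.6
inc [-260.5  156.8   -2. ] [-0.0024 -0.0005  0.0414]
```

View pics/s8.png

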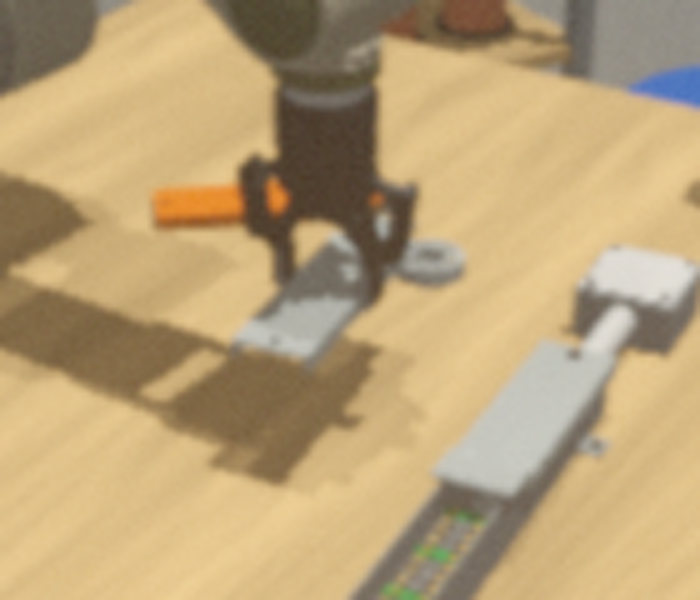

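jog_arm --increments '[[[-260,157,-2],[0,0,0.041]],[[-260,157,-2],[0,0,0.041]],[[-260,157,-2],[0,0,0.041]],[[-260,157,-2],[0,0,0.041]],[[-260,157,-2],[0,0,0.041]]]'

```text
clock: 7.98
ee_pos: [0.5827, -0.0651, 0.0892]
orientation: [-3.139, -0.001, 1.684]
contact_force: [0.2, 0.5, -1.2]
grip_width: 0.0594
```

```bash
python3 inc.py 642.7 -137.1 90 1.684
```

```text
clk 7.98 pos [582.7 -65.1  89.2] rpy [-3.1388e+00 -1.3000e-03  1.6842e+00] F [ 0.2  0.5 -1.2] w 59.4
inc [-78.3  51.5  -1.1] [-0.0028 -0.0013  0.0002]
```

jog_arm --increments '[[[-39,26,0],[0,0,0]],[[-78,51,0],[0,0,0]],[[-78,51,0],[0,0,0]],[[-78,51,0],[0,0,0]],[[-78,51,0],[0,0,0]]]'

```text
clock: 8.4
ee_pos: [0.6411, -0.135, 0.0888]
orientation: [-3.138, -0.002, 1.684]
contact_force: [-0.6, -0.1, -2.3]
grip_width: 0.0596
```

```bash
python3 inc.py 642.7 -137.1 90 1.684; python3 - <<'E'
from h import *
for n in("top","scene"):
    im=cams.capture(n); cv2.imwrite(f"pics/{n}9.png",im[:,:,::-1])
    L=np.array([.6252+.145*np.sin(.113),.0169-.145*np.cos(.113),.113]); K=np.array([.6252,.0169,.113])
    overlay(n,im,[(LID,L,.104),(TRK,K,0)],f"pics/o9_{n}.png",(120,240,170,340) if n=="top" else (160,300,190,330),4)
E
```

```text
clk 8.4 pos [ 641.1 -135.    88.8] rpy [-3.1384e+00 -2.0000e-03  1.6838e+00] F [-0.6 -0.1 -2.3] w 59.6
inc [-2.2  1.4 -1.2] [-0.0032 -0.002  -0.0002]
```

View pics/o9_scene.png

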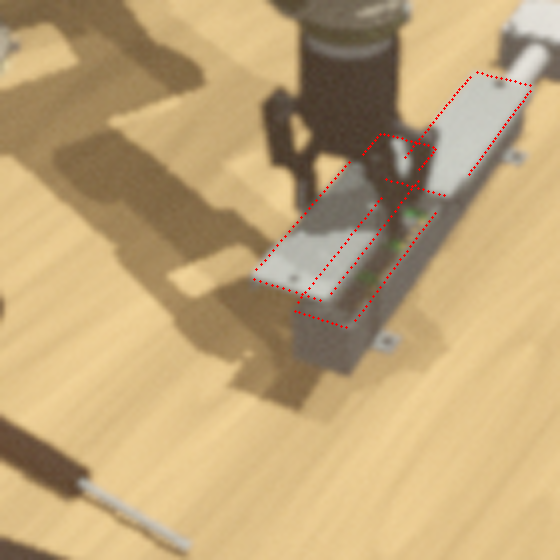

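View pics/o9_top.png

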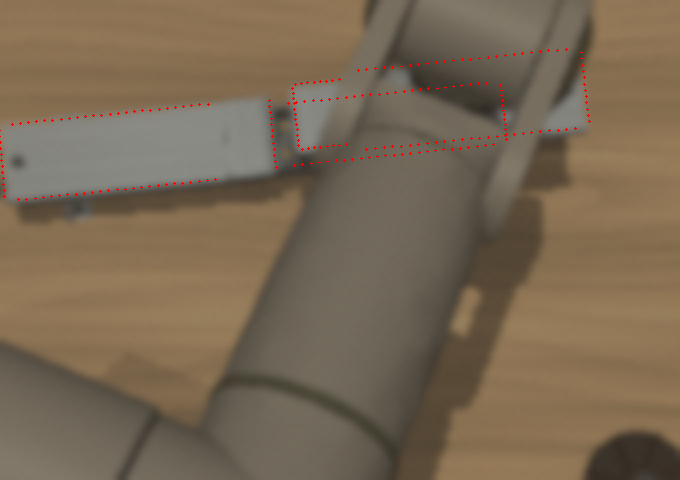

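```bash
cat > f2.py <<'E'
from h import *
import sys
tag,x,y,a,z=sys.argv[1],*map(float,sys.argv[2:6])
ims={n:cv2.imread(f"pics/{n}{tag}.png")[:,:,::-1] for n in("top","scene")}
E=[seg((-25,110,T),(25,110,T),12),seg((-25,80,T),(-25,110,T),8),seg((25,90,T),(25,110,T),8),seg((-30.5,-110,T),(-30.5,-90,T),8),seg((-30.5,-110,T),(30.5,-110,T),12),seg((-30.5,-110,T),(-30.5,-40,T),12)]
SK={"top":(5,),"scene":(0,1,2,3)}
for zz in (z-.004,z,z+.004):
  for w in(("top",),("scene",),("top","scene")):
    p,r,t=fit({k:ims[k] for k in w},E,[x,y,a],z=zz,skip=SK,w=3); print(zz,w,np.round(p*[1e3,1e3,1],3),round(np.abs(r).mean(),2))
  if zz==z: overlay("top",ims["top"],[(E,p,z)],"pics/p_top.png",(120,190,225,335),7);overlay("scene",ims["scene"],[(E,p,z)],"pics/p_sc.png",(170,270,220,330),6); print([(q[0][0],q[1],round(v,1)) for q,v in zip(t,r)])
E
python3 f2.py 9 .6416 -.1272 .113 .103
```

```text
0.09899999999999999 ('top',) [ 6.40409e+02 -1.25716e+02  1.15000e-01] 0.27
0.09899999999999999 ('scene',) [ 6.35782e+02 -1.21484e+02  1.14000e-01] 0.06
0.09899999999999999 ('top', 'scene') [ 6.39652e+02 -1.21388e+02  1.12000e-01] 0.68
0.103 ('top',) [ 6.39658e+02 -1.25661e+02  1.15000e-01] 0.24
0.103 ('scene',) [ 6.38965e+02 -1.25587e+02  1.12000e-01] 0.06
0.103 ('top', 'scene') [ 6.39436e+02 -1.25665e+02  1.13000e-01] 0.19
[('t', 0, np.float64(0.1)), ('t', 0, np.float64(-0.2)), ('t', 0, np.float64(-0.0)), ('t', 1, np.float64(-0.2)), ('t', 1, np.float64(-0.1)), ('t', 2, np.float64(0.3)), ('t', 2, np.float64(0.4)), ('t', 2, np.float64(-0.1)), ('t', 3, np.float64(0.5)), ('t', 3, np.float64(0.1)), ('t', 3, np.float64(0.0)), ('t', 4, np.float64(0.0)), ('t', 4, np.float64(1.1)), ('s', 4, np.float64(-0.1)), ('s', 4, np.float64(0.0)), ('s', 4, np.float64(-0.0)), ('s', 5, np.float64(-0.1)), ('s', 5, np.float64(-0.3)), ('s', 5, np.float64(-0.1))]
0.107 ('top',) [ 6.39353e+02 -1.25433e+02  1.20000e-01] 0.25
0.107 ('scene',) [ 6.42300e+02 -1.29676e+02  1.09000e-01] 0.07
0.107 ('top', 'scene') [ 6.39750e+02 -1.25753e+02  1.22000e-01] 0.39
```

View pics/p_top.png

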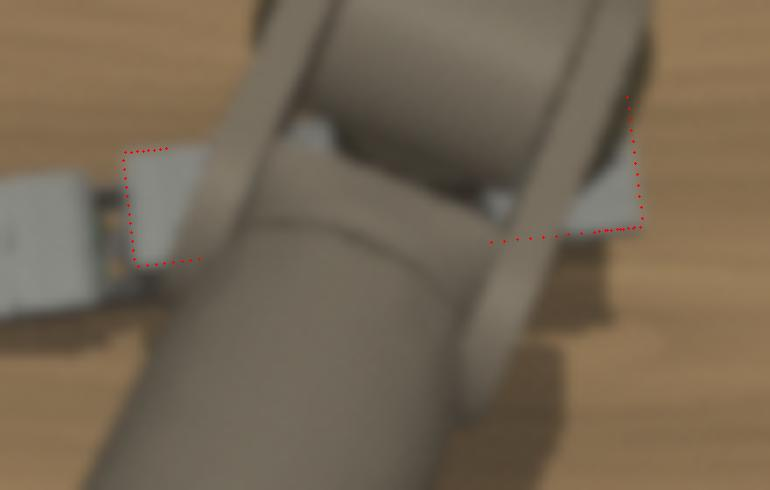

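View pics/p_sc.png

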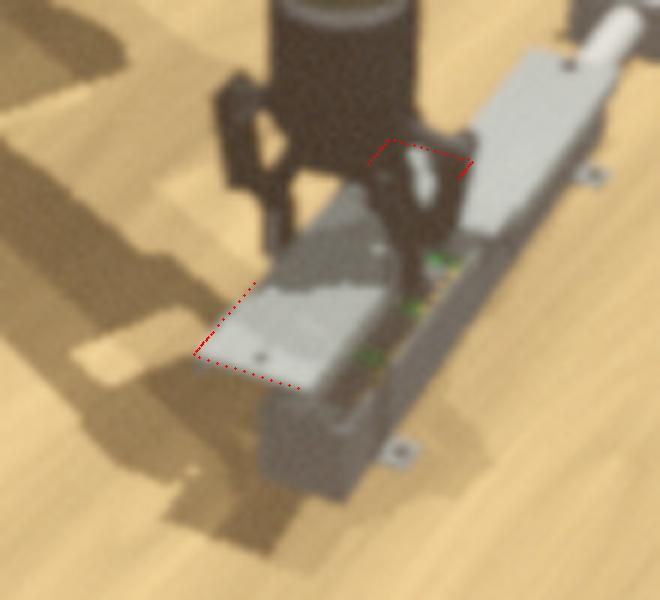

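```bash
python3 inc.py 642.6 -131.5 39 1.684
```

```text
clk 8.5 pos [ 641.1 -134.    90. ] rpy [-3.1396e+00 -1.3000e-03  1.6853e+00] F [-0.2 -0.1 -1.3] w 59.2
inc [ 2.3  1.9 51. ] [-0.002  -0.0013  0.0013]
```

jog_arm --increments '[[[2,2,15],[-0.001,-0.001,0]],[[2,2,35],[-0.001,-0.001,0]],[[2,2,50],[-0.001,-0.001,0]],[[2,2,50],[-0.001,-0.001,0]]]'

```text
clock: 8.83
ee_pos: [0.6415, -0.1311, 0.0377]
orientation: [-3.137, -0.002, 1.686]
contact_force: [-0.5, 0.2, -2.6]
grip_width: 0.0593
```

jog_arm --increments '[[[0,0,0],[0,0,0]]]'

```text
clock: 8.92
ee_pos: [0.6432, -0.132, 0.0408]
orientation: [-3.141, 0.0, 1.685]
contact_force: [0.4, -0.2, -1.6]
grip_width: 0.0593
```

```bash
python3 inc.py 642.6 -131.5 39 1.684; python3 - <<'E'
from h import *
for n in("top","scene"):
    im=cams.capture(n); cv2.imwrite(f"pics/{n}10.png",im[:,:,::-1])
E
python3 f2.py 10 .641 -.1225 .113 .053
```

```text
clk 8.92 pos [ 643.2 -132.    40.8] rpy [-3.1413e+00  3.0000e-04  1.6854e+00] F [ 0.4 -0.2 -1.6] w 59.3
inc [ 0.6 -0.5  1.8] [-0.0003  0.0003  0.0014]
0.049 ('top',) [ 6.42679e+02 -1.22162e+02  1.14000e-01] 0.44
0.049 ('scene',) [ 6.42283e+02 -1.15917e+02  5.20000e-02] 0.15
0.049 ('top', 'scene') [ 6.40949e+02 -1.15835e+02  1.12000e-01] 0.78
0.053 ('top',) [ 6.41942e+02 -1.22224e+02  1.14000e-01] 0.26
0.053 ('scene',) [ 6.45002e+02 -1.19795e+02  5.30000e-02] 0.15
0.053 ('top', 'scene') [ 6.41711e+02 -1.21448e+02  1.12000e-01] 0.42
[('t', 0, np.float64(0.3)), ('t', 0, np.float64(-0.2)), ('t', 0, np.float64(0.1)), ('t', 1, np.float64(1.5)), ('t', 1, np.float64(-0.3)), ('t', 1, np.float64(-0.2)), ('t', 2, np.float64(-0.0)), ('t', 2, np.float64(0.2)), ('t', 2, np.float64(0.1)), ('t', 3, np.float64(0.0)), ('t', 3, np.float64(0.0)), ('t', 3, np.float64(0.2)), ('t', 4, np.float64(0.4)), ('t', 4, np.float64(-2.3)), ('t', 4, np.float64(0.8)), ('s', 4, np.float64(-0.3)), ('s', 4, np.float64(-0.2)), ('s', 4, np.float64(-0.3)), ('s', 5, np.float64(-0.6)), ('s', 5, np.float64(-0.5)), ('s', 5, np.float64(0.1))]
0.056999999999999995 ('top',) [ 6.41153e+02 -1.22122e+02  1.14000e-01] 0.24
0.056999999999999995 ('scene',) [ 6.47697e+02 -1.23683e+02  5.40000e-02] 0.15
0.056999999999999995 ('top', 'scene') [ 6.41330e+02 -1.22718e+02  1.15000e-01] 0.26
```

View pics/p_sc.png

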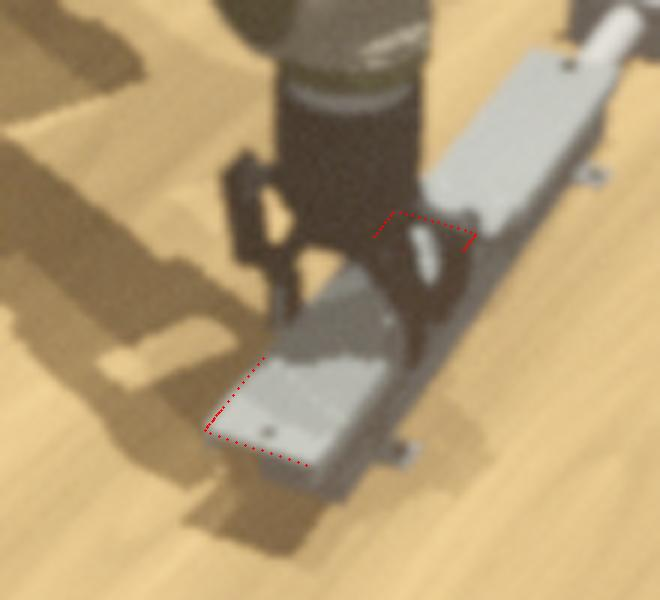

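View pics/p_top.png

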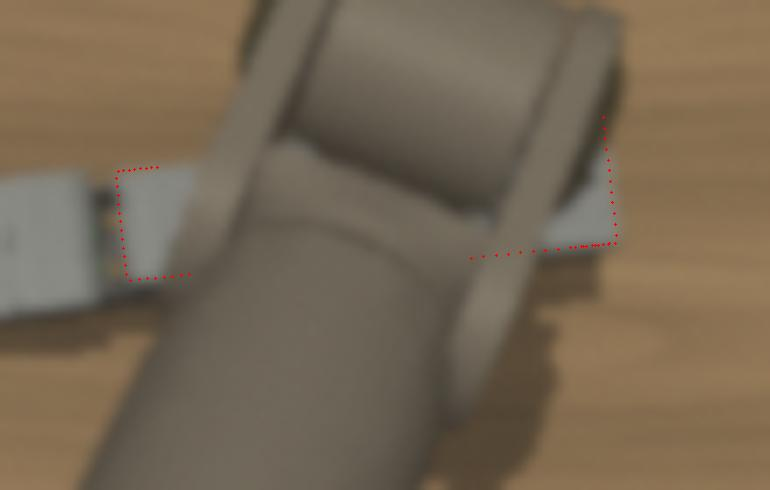

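jog_arm --increments '[[[0,0,4],[0,0,0]],[[0,0,8],[0,0,0]],[[0,0,12],[0,0,0]],[[0,0,12],[0,0,0]]]'

```text
clock: 9.35
ee_pos: [0.6433, -0.1329, 0.0279]
orientation: [-3.141, 0.0, 1.684]
contact_force: [0.2, -0.2, -1.3]
grip_width: 0.059
```

jog_arm --increments '[[[0,0,0],[0,0,0]],[[0,0,0],[0,0,0]]]'

```text
clock: 9.52
ee_pos: [0.6438, -0.1331, 0.029]
orientation: [3.14, 0.001, 1.684]
contact_force: [0.7, -0.2, -2.1]
grip_width: 0.0598
```

jog_arm --increments '[[[0,-1,1],[0,0,0]],[[0,-1,2],[0,0,0]],[[0,-1,3],[0,0,0]],[[0,-1,3],[0,0,0]]]'

```text
clock: 9.85
ee_pos: [0.6426, -0.1332, 0.0257]
orientation: [3.141, 0.001, 1.684]
contact_force: [-0.3, -0.5, -2.1]
grip_width: 0.0597
```

jog_arm --increments '[[[0,0,1],[0,0,0]],[[0,0,1],[0,0,0]],[[0,0,1],[0,0,0]]]'

```text
clock: 10.1
ee_pos: [0.6427, -0.1332, 0.0249]
orientation: [3.141, 0.001, 1.684]
contact_force: [-0.2, 0.4, -2.6]
grip_width: 0.0595
```

jog_arm --increments '[[[0,0,1],[0,0,0]],[[0,0,1],[0,0,0]]]'

```text
clock: 10.27
ee_pos: [0.6429, -0.1332, 0.0241]
orientation: [3.14, 0.001, 1.684]
contact_force: [0.8, 0.6, -0.5]
grip_width: 0.0597
```

jog_arm --increments '[[[0,0,1],[0,0,0]],[[0,0,1],[0,0,0]]]'

```text
clock: 10.43
ee_pos: [0.6429, -0.1332, 0.024]
orientation: [3.14, 0.001, 1.684]
contact_force: [-3.9, 1.2, 6.9]
grip_width: 0.0593
```

jog_arm --increments '[[[3,0,-0.6],[0,0,0]],[[7,0,-0.6],[0,0,0]],[[11,0,-0.6],[0,0,0]],[[12,0,-0.6],[0,0,0]],[[12,0,-0.6],[0,0,0]]]'

```text
clock: 10.85
ee_pos: [0.6417, -0.1209, 0.024]
orientation: [3.14, 0.001, 1.685]
contact_force: [0.4, -1.0, 5.2]
grip_width: 0.0594
```

```bash
python3 inc.py 636.5 -82.5 24 1.684; python3 - <<'E'
from h import *
for n in("top","scene"):
    im=cams.capture(n); cv2.imwrite(f"pics/{n}11.png",im[:,:,::-1])
E
python3 f2.py 11 .6397 -.1115 .113 .038|grep -v scene
```

```text
clk 10.85 pos [ 641.7 -120.9   24. ] rpy [3.1396e+00 1.4000e-03 1.6849e+00] F [ 0.4 -1.   5.2] w 59.4
inc [38.8 -0.8 -0. ] [0.002  0.0014 0.0009]
0.034 ('top',) [ 6.41045e+02 -1.12637e+02  1.17000e-01] 0.32
0.038 ('top',) [ 6.40325e+02 -1.12690e+02  1.17000e-01] 0.35
[('t', 0, np.float64(0.6)), ('t', 0, np.float64(0.3)), ('t', 1, np.float64(1.7)), ('t', 1, np.float64(0.1)), ('t', 1, np.float64(-0.4)), ('t', 2, np.float64(0.2)), ('t', 2, np.float64(-0.2)), ('t', 2, np.float64(0.0)), ('t', 3, np.float64(0.2)), ('t', 3, np.float64(0.2)), ('t', 3, np.float64(-0.3)), ('t', 4, np.float64(-0.1)), ('t', 4, np.float64(-0.7)), ('s', 4, np.float64(-0.2)), ('s', 4, np.float64(0.0)), ('s', 4, np.float64(-0.0)), ('s', 5, np.float64(-0.2)), ('s', 5, np.float64(-0.2)), ('s', 5, np.float64(0.3))]
0.041999999999999996 ('top',) [ 6.39619e+02 -1.12864e+02  1.18000e-01] 0.38
```

View pics/p_sc.png

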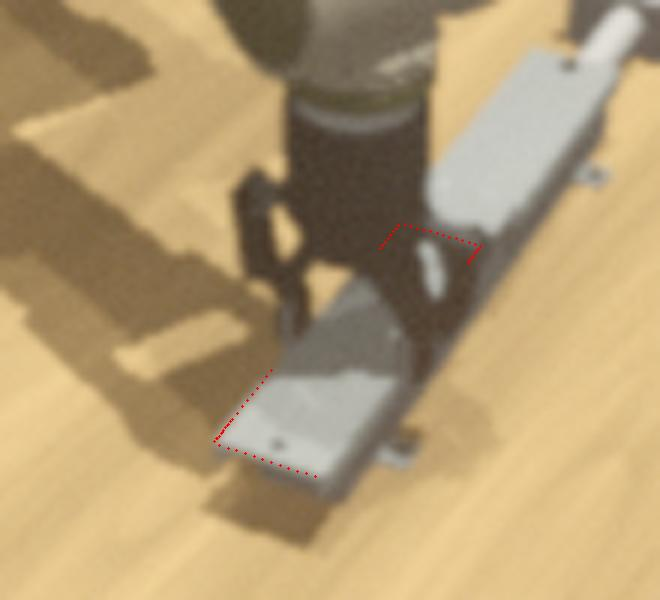

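View pics/p_top.png

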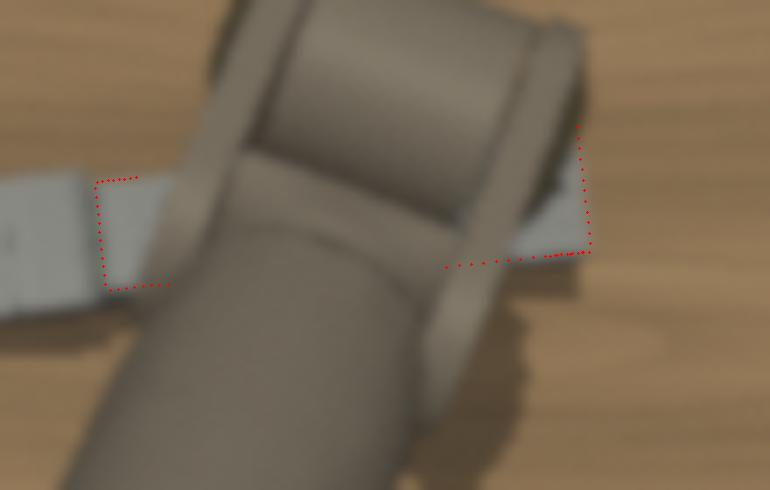

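jog_arm --increments '[[[3,0,0],[0,0,0]],[[6,0,0],[0,0,0]],[[9,0,0],[0,0,0]],[[12,0,0],[0,0,0]],[[12,0,0],[0,0,0]]]'

```text
clock: 11.37
ee_pos: [0.6404, -0.1093, 0.024]
orientation: [3.14, 0.002, 1.685]
contact_force: [0.2, -1.7, 5.6]
grip_width: 0.0594
```

```bash
python3 inc.py 636.5 -82.5 24 1.684; python3 - <<'E'
from h import *
for n in("top","scene"):
    im=cams.capture(n); cv2.imwrite(f"pics/{n}12.png",im[:,:,::-1])
    overlay(n,im,[],f"pics/q_{n}.png",(130,190,170,320) if n=="top" else (170,270,220,340),5)
E
```

```text
clk 11.37 pos [ 640.4 -109.3   24. ] rpy [3.1396e+00 1.8000e-03 1.6846e+00] F [ 0.2 -1.7  5.6] w 59.4
inc [27.  -0.8 -0. ] [0.002  0.0018 0.0006]
```

View pics/q_scene.png

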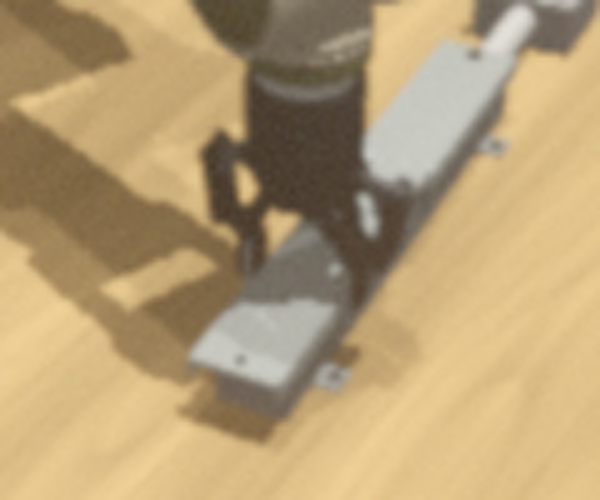

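View pics/q_top.png

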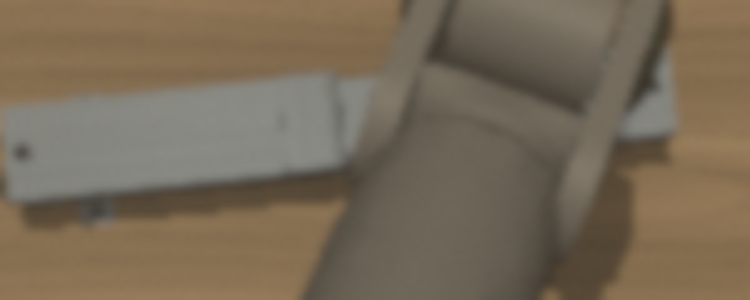

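jog_arm --increments '[[[4,0,0],[0,0,0]],[[8,0,0],[0,0,0]],[[12,0,0],[0,0,0]],[[16,0,0],[0,0,0]],[[20,0,0],[0,0,0]]]'

```text
clock: 11.88
ee_pos: [0.6382, -0.0899, 0.024]
orientation: [3.139, 0.002, 1.684]
contact_force: [1.2, -4.9, 5.3]
grip_width: 0.0597
```

jog_arm --increments '[[[0,0,0],[0,0,0]],[[2,0,0],[0,0,0]],[[4,0,0],[0,0,0]]]'

```text
clock: 12.13
ee_pos: [0.6377, -0.086, 0.024]
orientation: [3.139, 0.002, 1.684]
contact_force: [0.7, -4.7, 6.2]
grip_width: 0.0596
```

```bash
python3 inc.py 636.5 -82.5 24 1.684
```

```text
clk 12.13 pos [637.7 -86.   24. ] rpy [3.1395e+00 2.3000e-03 1.6843e+00] F [ 0.7 -4.7  6.2] w 59.6
inc [ 3.6 -0.8  0. ] [0.0021 0.0023 0.0003]
```

jog_arm --increments '[[[1,0,0],[0,0,0]],[[2,0,0],[0,0,0]],[[3,0,0],[0,0,0]]]'

```text
clock: 12.38
ee_pos: [0.6374, -0.0831, 0.024]
orientation: [3.139, 0.002, 1.684]
contact_force: [0.6, -4.5, 5.6]
grip_width: 0.0593
```

jog_arm --increments '[[[1,0,0],[0,0,0]],[[2,0,0],[0,0,0]]]'

```text
clock: 12.55
ee_pos: [0.6374, -0.0828, 0.024]
orientation: [3.139, 0.005, 1.684]
contact_force: [1.0, -16.5, 2.9]
grip_width: 0.0596
```

jog_arm --increments '[[[-0.4,0,1],[0,0,0]],[[-0.4,0,1.5],[0,0,0]],[[-0.4,0,1.5],[0,0,0]]]'

```text
clock: 12.8
ee_pos: [0.6374, -0.0828, 0.024]
orientation: [3.139, 0.005, 1.684]
contact_force: [-3.5, -9.9, 15.3]
grip_width: 0.0594
```

```bash
python3 inc.py 636.5 -82.5 24 1.684; python3 - <<'E'
from h import *
for n in("top","scene"):
    im=cams.capture(n); cv2.imwrite(f"pics/{n}13.png",im[:,:,::-1])
    overlay(n,im,[(TRK[:4],np.array([.6252,.0169,.113]),0)] if n=="top" else [(TRK[:3],np.array([.6252,.0169,.113]),0)],f"pics/r_{n}.png",(130,190,170,320) if n=="top" else (160,260,225,345),5)
E
python3 f2.py 13 .6353 -.0735 .113 .038
```

```text
clk 12.8 pos [637.4 -82.8  24. ] rpy [3.139  0.0045 1.6843] F [-3.5 -9.9 15.3] w 59.4
inc [ 0.4 -0.8 -0. ] [0.0026 0.0045 0.0003]
0.034 ('top',) [ 6.39334e+02 -7.38530e+01  8.00000e-02] 0.14
0.034 ('scene',) [ 6.39439e+02 -6.94760e+01  3.60000e-02] 0.2
0.034 ('top', 'scene') [ 6.38716e+02 -7.03760e+01  7.70000e-02] 0.37
0.038 ('top',) [ 6.38547e+02 -7.34470e+01  8.10000e-02] 0.14
0.038 ('scene',) [ 6.42308e+02 -7.34960e+01  3.50000e-02] 0.19
0.038 ('top', 'scene') [ 6.38536e+02 -7.36660e+01  8.10000e-02] 0.17
[('t', 2, np.float64(-0.1)), ('t', 2, np.float64(0.0)), ('t', 2, np.float64(0.1)), ('t', 3, np.float64(0.5)), ('t', 3, np.float64(-0.2)), ('t', 3, np.float64(-0.1)), ('t', 4, np.float64(0.1)), ('t', 4, np.float64(-0.2)), ('s', 4, np.float64(0.1)), ('s', 4, np.float64(0.1)), ('s', 4, np.float64(-0.1)), ('s', 5, np.float64(-0.2)), ('s', 5, np.float64(-0.0)), ('s', 5, np.float64(0.7))]
0.041999999999999996 ('top',) [ 6.3776e+02 -7.3042e+01  8.2000e-02] 0.14
0.041999999999999996 ('scene',) [ 6.44816e+02 -7.75920e+01  3.80000e-02] 0.2
0.041999999999999996 ('top', 'scene') [ 6.38935e+02 -7.70430e+01  8.90000e-02] 0.48
```

View pics/r_scene.png

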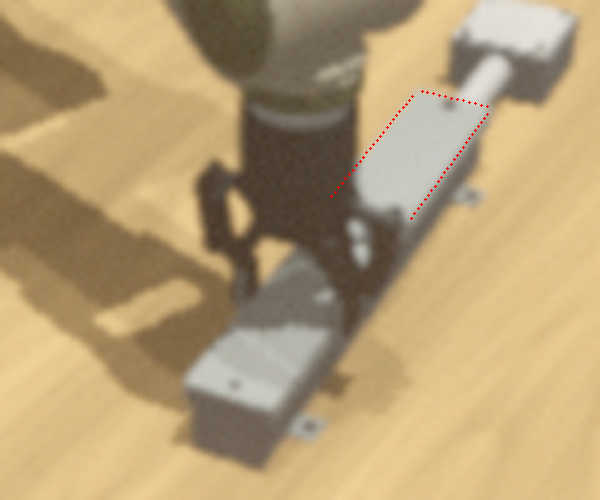

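View pics/r_top.png

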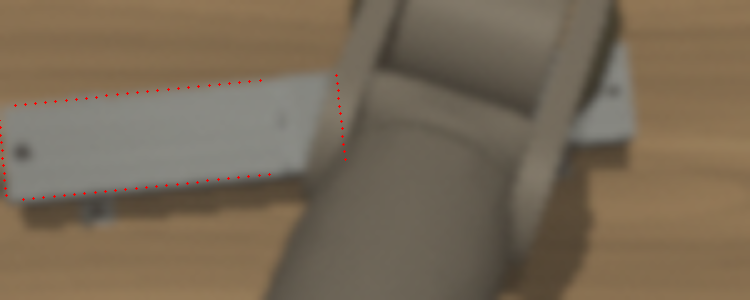

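jog_arm --increments '[[[1,0,0.3],[0,0.002,0]],[[2,0,0.6],[0,0.004,0]],[[2,0,0.6],[0,0.004,0]]]'

```text
clock: 13.15
ee_pos: [0.6374, -0.0828, 0.024]
orientation: [3.138, 0.004, 1.684]
contact_force: [-5.3, -17.4, 17.7]
grip_width: 0.0593
```

```bash
python3 -c "
from plant import manip
o=manip.observe();print({k:o[k].round(4) if hasattr(o[k],'round') else o[k] for k in('clock','ee_pos','orientation','contact_force','torque','grip_width')})"
```

```text
{'clock': 13.15, 'ee_pos': array([ 0.6374, -0.0828,  0.024 ]), 'orientation': array([3.1384, 0.0037, 1.6842]), 'contact_force': array([ -5.25  , -17.4455,  17.7387]), 'torque': array([-2.8903,  1.2643,  0.1174]), 'grip_width': 0.05932124876668983}
```

jog_arm --increments '[[[0,-0.6,-1.2],[0,0,0.006]],[[1,-0.6,-1.2],[0,0,0.006]],[[1,-0.6,-1.2],[0,0,-0.006]],[[1,-0.6,-1.2],[0,0,0]]]'

```text
clock: 13.48
ee_pos: [0.6375, -0.0827, 0.0241]
orientation: [3.136, 0.005, 1.683]
contact_force: [3.5, -22.7, 5.6]
grip_width: 0.0594
```

```bash
python3 -c "
from plant import manip
o=manip.observe();print({k:o[k].round(4) if hasattr(o[k],'round') else o[k] for k in('clock','ee_pos','orientation','contact_force','torque','grip_width')})"
```

```text
{'clock': 13.4833, 'ee_pos': array([ 0.6375, -0.0827,  0.0241]), 'orientation': array([3.1362, 0.0047, 1.6833]), 'contact_force': array([  3.5089, -22.7471,   5.6328]), 'torque': array([-3.5094, -0.1875,  0.4933]), 'grip_width': 0.0594028738734172}
```

jog_arm --increments '[[[-1,0.3,1],[0,0,0]],[[-1.5,0.3,2],[0,0,0]],[[-1.5,0.3,2.6],[0,0,0]],[[-1.5,0.3,2.6],[0,0,0]]]'

```text
clock: 13.82
ee_pos: [0.6375, -0.0827, 0.0239]
orientation: [3.138, 0.003, 1.684]
contact_force: [-8.7, -13.4, 27.1]
grip_width: 0.0594
```

```bash
python3 - <<'E'
from plant import manip
o=manip.observe();print({k:o[k].round(4) if hasattr(o[k],'round') else o[k] for k in('clock','ee_pos','orientation','contact_force','torque','grip_width')})
from h import *
K=np.array([.6252,.0169,.113]); H=np.array([.6252+.09*np.sin(.113),.0169-.09*np.cos(.113),.113])
for n in("top","scene"):
    im=cams.capture(n); cv2.imwrite(f"pics/{n}14.png",im[:,:,::-1])
    overlay(n,im,[(LID[:3],H,.038)],f"pics/u_{n}.png",(135,190,190,310) if n=="top" else (180,260,235,335),6)
E
```

```text
{'clock': 13.8167, 'ee_pos': array([ 0.6375, -0.0827,  0.0239]), 'orientation': array([3.1375, 0.0032, 1.6844]), 'contact_force': array([ -8.7268, -13.382 ,  27.0507]), 'torque': array([-2.2575,  1.9915,  0.1486]), 'grip_width': 0.05942234935882754}
```

View pics/u_scene.png

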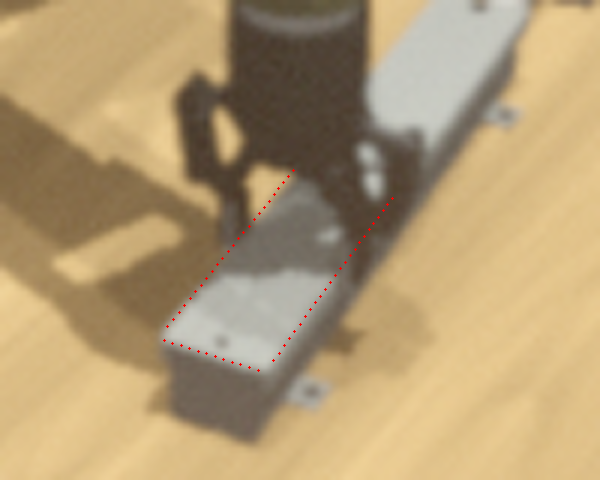

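View pics/u_top.png

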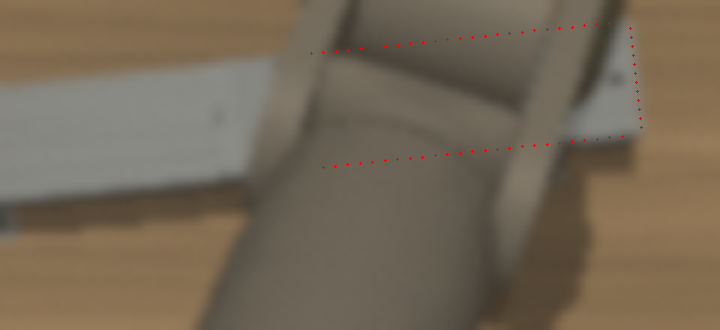

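jog_arm --increments '[[[0,0,0],[0,0,0]],[[0,0,0],[0,0,0]],[[0,0,0],[0,0,0]]]'

```text
clock: 14.17
ee_pos: [0.6375, -0.0827, 0.0239]
orientation: [3.137, 0.003, 1.684]
contact_force: [-7.8, -14.3, 26.6]
grip_width: 0.0593
```

```bash
python3 -c "
from plant import manip
o=manip.observe();print(o['ee_pos'],o['contact_force'],o['grip_width'],o['clock']);print(manip.finish_job())"
```

```text
[ 0.63749273 -0.08272184  0.02393669] [ -7.84194836 -14.32981098  26.6295795 ] 0.05932653207598198 14.1667
the job is handed in; nothing more can be done
None
```

The loose grey lid is on the trunking with its tongue under the fitted lid's lap. I handed the job in at 14.2 s with the gripper still holding the lid and pressing down at about 27 N.

**How it went:** I gripped the lid across its flanges and lowered it flat onto the rim about 50 mm short of home. I then slid it forward under light pressure until it stopped.

**Last checks:**
- **Fully home:** the lid stopped hard against about 23 N of forward push and did not move when I wiggled it. The arm's position puts the stop within about 1 mm of home. An image fit of its tail end read about 1.4 mm short, which is about the cameras' accuracy. Both final pictures match the home outline to within about a pixel.
- **Flat on the rim:** the tool height stayed at 24 mm throughout the slide, the same as when the lid first touched the rim, and under the final press.
- **Fitted lid:** it looked unmoved in the pictures, but the arm hid its lap edge at the end, so I could not check that edge directly.

**What disagreed or went wrong:**
- **Fingertips:** they sat about 26 mm higher than the stated tool length implies. My first grasp closed above the lid without touching it, so I went lower, watching the camera and the force reading, and the second grasp held.
- **Sideways force:** about 8 N sideways and 14 N forward remained on the tool at the end.

I sent no moves near the bearing, screwdriver or fan.

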